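# Unload the bracket die and right the fallen motors

## Robot

A 7-joint arm with a two-finger parallel gripper is mounted at the origin on the work surface. World frame = base frame: x ahead of the robot, y to its left, z up, the work surface at z = 0. Lengths are in m, angles in rad, forces in N, time in s.
With the tool pointing down it reaches from about 0.4 to 0.85 m from the base axis. Payload 10.4 kg.
Tool frame: the origin (TCP) lies at the very end of the fingers, on their centre line; the grasp point (between the pads) lies 19 mm behind it; z points along the fingers, y is the direction in which the jaws open and shut (so a half turn about z gives the same grasp; the last joint's range is limited). The gripper opens to 87 mm and grips with 3 to 60 N. Pads are 19 mm wide; open, the fingers measure 117 mm over their backs; the gripper's body (75 mm by 190 mm) begins 51 mm behind the grasp point.
Start: joints at [-1.286, 0.332, -0.065, 1.46, 0.022, 1.35, -0.088], TCP at [0.189, 0.596, 0.223] pointing down, gripper open.
Joint ranges: [-2.6, 2.6], [-0.5, 2.12], [-1.47, 1.34], [0.16, 2.42], [-1.27, 4.41], [0.06, 2.06], [-2.6, 2.6]. Speed limits (rad/s): [2.22, 2.22, 2.79, 2.79, 3.14, 3.14, 3.14].

## Interface

Orientations are given as a unit quaternion [x, y, z, w].
In Python, from bench import read_state, imaging, r gives the robot as it stands. The module is installed in compiled form; this text tells all that it offers.
- The arm moves only by the tool move_arm, never from a script. Its argument "series" is a list of rows, each a list of 4 numbers: the shift along the tool's x, y, z in m, then the turn about the tool's z in rad. In form: [[x, y, z, roll], ...]. A call has 1 to 20 rows; each row is the pose to reach, as a shift and turn from the pose commanded when the call began, along the tool's axes at that moment; what a row does not reach only later rows make up. A row lasts 1/10 s, in which the tool goes at most 50 mm and 8.59 degrees, less where a joint would pass 70% of its speed; a pose out of reach is approached as far as the arm can. A call with a gripper value outside its range is refused whole. "claw" is the gripper's target within -1 to 1 (fully open at 1, half-way at 0, shut at -1), set as the call begins (left out, the last holds). The fingers move at their own pace and stop on an object; "newtons" is the grip in N (left out, the last holds). Time passes only in rows, so rows that repeat a pose let the fingers close. It gives the time, the measured TCP pose, the force and the opening at its end, in the units of the state.
- read_state(): the state, without advancing time (a new reading comes with each control period).
- imaging.camera(name): name is "side" or "top" or "wrist"; returns (picture, depth): 480x640x3 uint8, red, green, blue; 480x640 float32, m along the optical axis (not along the pixel's ray), 0 where there is no reading.
- imaging.get_calibration(name): a dict with "camera_matrix" (3x3 intrinsics, pixels), "k1" (the pictures are not rectified: a ray, as slopes to the right and down, at radius r is drawn at 1 + k1 r^2 times it, then the intrinsics apply), "R" (3x3) and "t" (3): a world point X has camera coordinates R X + t. Camera axes: x right, y down, z forward; pixel columns grow to the right and rows downward; lengths in m; the calibration is good to about 2 mm. A picture is of the moment at which its call begins: read the wrist's pose just before it. get_calibration takes no time and is no camera call; for the wrist camera it gives the pose at the moment of the call.
- r.close_job(): hands the job in, once; it reports no verdict.
The state is a dict: "time": time; "joint_positions": joint angles; "joint_vel": joint speeds; "joint_torque": joint torques, N m; "ee_pos": TCP position; "eef_rot": TCP orientation; "ft_force": force on the tool from outside, world axes, zero at the start; "torque": the same for the moment, N m; "width": finger opening in m.
Only numpy, scipy, OpenCV 4.12 (cv2) and the standard library are available. Lean on these libraries where they do the work, as an engineer would, in place of code of your own. Each camera call takes 0.05 s, during which the arm holds its last target.

## Task

Get this motor station ready for kitting: lift every formed bracket out of the open die and set it down, not dropped, flat on its base in the black tray, one to a pocket. With the die emptied into the tray, check its spring: pull the sprung gauge on the die out to its mark, hold it there for about a second, and let it go back home. Any motor that has fallen over on the grey pallet must be stood upright on its foot on the pallet (at any time), so that all the motors end up standing there; leave the other things on the bench alone.

Things in the scene. Friction and masses are not known exactly. Their poses are not given: they have to be found in the camera images.
- bracket_a: formed aluminium motor bracket, 0.25 kg: a flat base plate 64 (its x) x 90 (its y) x 8 mm with one upright wall across the middle, 60 mm wide (x), 12 mm thick (y), from the base up to 68 mm above the underside. Origin at the centre of the underside, z up along the wall. At the start it sits base down in a die cavity. Two or three of the three brackets are present
- bracket_b: formed aluminium motor bracket, 0.25 kg: a flat base plate 64 (its x) x 90 (its y) x 8 mm with one upright wall across the middle, 60 mm wide (x), 12 mm thick (y), from the base up to 68 mm above the underside. Origin at the centre of the underside, z up along the wall. At the start it sits base down in a die cavity. Two or three of the three brackets are present
- bracket_c: formed aluminium motor bracket, 0.25 kg: a flat base plate 64 (its x) x 90 (its y) x 8 mm with one upright wall across the middle, 60 mm wide (x), 12 mm thick (y), from the base up to 68 mm above the underside. Origin at the centre of the underside, z up along the wall. At the start it sits base down in a die cavity. Two or three of the three brackets are present
- motor_a: electric motor, 0.45 kg, lying on its side at the start: a square foot 48 x 48 x 14 mm, then a round can of 48 mm diameter from 14 to 78 mm above the foot's underside, then a thin shaft of 10 mm diameter up to 105 mm. Origin at the centre of the foot's underside, z along the motor from foot to shaft (z is up when it stands on its foot). Two or three of motors a, b, c are present
- motor_b: electric motor, 0.45 kg, lying on its side at the start: a square foot 48 x 48 x 14 mm, then a round can of 48 mm diameter from 14 to 78 mm above the foot's underside, then a thin shaft of 10 mm diameter up to 105 mm. Origin at the centre of the foot's underside, z along the motor from foot to shaft (z is up when it stands on its foot). Two or three of motors a, b, c are present
- motor_c: electric motor, 0.45 kg, lying on its side at the start: a square foot 48 x 48 x 14 mm, then a round can of 48 mm diameter from 14 to 78 mm above the foot's underside, then a thin shaft of 10 mm diameter up to 105 mm. Origin at the centre of the foot's underside, z along the motor from foot to shaft (z is up when it stands on its foot). Two or three of motors a, b, c are present
- motor_d: a motor just like motor_a that already stands upright on the pallet; it is to be left standing there
- die: open steel forming die, fixed, 290 (x) x 170 (y) x 45 mm high, origin at the centre of its underside. Three cavities in a row along its x, each 70 x 96 mm and 14 mm deep. Beside them, along its +y side, lies the draw gauge between two round guide pillars (20 mm diameter, 90 mm high, at x = +-118 mm, y = 65 mm)
- cavity_0 (a point): centre of the floor of a die cavity, 31 mm above the bench, 14 mm below the die's top face; axes as the die's
- cavity_1 (a point): centre of the floor of a die cavity, 31 mm above the bench, 14 mm below the die's top face; axes as the die's
- cavity_2 (a point): centre of the floor of a die cavity, 31 mm above the bench, 14 mm below the die's top face; axes as the die's
- gauge (a joint): travel of the die's sprung draw gauge: 0 is home, grows as its slide is pulled along the die's -x, stop at 0.075 m. The spring takes about 3 N at home and 9 N at the mark; it returns by itself when let go. The mark is at 0.045 m
- gauge_grip (a point): point in the gauge's black upright grip tab, 14 mm before the top of the tab. The tab is 14 mm thick along the die's x, 28 mm wide along the die's y, 44 mm high, its top 106 mm above the bench; it moves with the slide
- gauge_mark (a point): where gauge_grip is when the slide is at its mark. The mark itself is a pair of small black raised lines on either side of the gauge rail, level with which the middle of the tab (white line on the slide) must come
- tray: black open tray, fixed, 280 (x) x 122 (y) x 30 mm high with 5 mm floor and walls, two cross walls make three pockets in a row along its x, each 87 (x) x 112 (y) mm. Origin at the centre of its underside
- pocket_0 (a point): centre of the floor of a tray pocket, 5 mm above the bench; axes as the tray's
- pocket_1 (a point): centre of the floor of a tray pocket, 5 mm above the bench; axes as the tray's
- pocket_2 (a point): centre of the floor of a tray pocket, 5 mm above the bench; axes as the tray's
- pallet: flat grey motor pallet, fixed, 320 (x) x 340 (y) x 6 mm thick, without rim; origin at the centre of its underside
- water_bottle: clear drinking bottle standing, 60 mm diameter, 190 mm high; origin at the centre of its underside (not part of the job)
- screwdriver: screwdriver lying on the bench, 170 mm long, along its x (not part of the job)
- tape_roll: roll of tape lying flat, 90 mm diameter, 24 mm high; origin at the centre of its underside (not part of the job)
- wrench: steel wrench lying on the bench, 160 mm long, along its x (not part of the job)
- glue_gun: yellow glue gun lying on its side, about 180 mm long along its x, 40 mm high (not part of the job)
Things that resemble listed ones, but are neither listed nor needed, are in the scene too. Leave any pink look-alike of the bracket_c alone. Leave any purple look-alike of the motor_d alone.

How it is judged:
On the way, in this order (a step that is already met when the one before it is completed fails the run):
1. every bracket present lies base down in the tray, one to a pocket (x of bracket_a in the frame of tray between -0.13 and 0.13 m and y of bracket_a in the frame of tray between -0.05 and 0.05 m and z of each of bracket_a, bracket_b, bracket_c in the frame of tray below 0.01 m and angle between each of bracket_a, bracket_b, bracket_c's own z axis and vertical below 0.08 rad and x of bracket_b in the frame of tray between -0.13 and 0.13 m and y of bracket_b in the frame of tray between -0.05 and 0.05 m and x of bracket_c in the frame of tray between -0.13 and 0.13 m and y of bracket_c in the frame of tray between -0.05 and 0.05 m), for 0.2 s.
2. with the brackets in the tray, the gauge is held at its mark (0.045 m, within 7 mm) for 0.5 s (value of joint gauge between 0.038 and 0.052 m), for 0.5 s.
At the end, for the whole second after the job is handed in: Every bracket present lies flat on its base in the tray (underside less than 10 mm above the tray's underside, tilt under 0.08 rad), one to a pocket; every motor present stands on its foot on the pallet (foot centre over the pallet, tilt under 0.08 rad); the gauge is home within 5 mm; all at rest (all of step 1 and angle between each of motor_a, motor_b, motor_c, motor_d's own z axis and vertical below 0.08 rad and x of motor_a in the frame of pallet between -0.16 and 0.16 m and y of motor_a in the frame of pallet between -0.17 and 0.17 m and z of motor_a in the frame of pallet between 0 and 0.012 m and x of motor_b in the frame of pallet between -0.16 and 0.16 m and y of motor_b in the frame of pallet between -0.17 and 0.17 m and z of motor_b in the frame of pallet between 0 and 0.012 m and x of motor_c in the frame of pallet between -0.16 and 0.16 m and y of motor_c in the frame of pallet between -0.17 and 0.17 m and z of motor_c in the frame of pallet between 0 and 0.012 m and x of motor_d in the frame of pallet between -0.16 and 0.16 m and y of motor_d in the frame of pallet between -0.17 and 0.17 m and z of motor_d in the frame of pallet between 0 and 0.012 m and linear speed of each of bracket_a, bracket_b, bracket_c, motor_a, motor_b, motor_c, motor_d below 0.02 m/s and value of joint gauge below 0.005 m); the robot touches nothing.
It fails at once if a bracket is dropped or thrown into the tray instead of being set down ((linear speed of bracket_a above 0.8 m/s and z of bracket_a in the frame of tray below 0.06 m and x of bracket_a in the frame of tray between -0.13 and 0.13 m and y of bracket_a in the frame of tray between -0.05 and 0.05 m) or (linear speed of bracket_b above 0.8 m/s and z of bracket_b in the frame of tray below 0.06 m and x of bracket_b in the frame of tray between -0.13 and 0.13 m and y of bracket_b in the frame of tray between -0.05 and 0.05 m) or (linear speed of bracket_c above 0.8 m/s and z of bracket_c in the frame of tray below 0.06 m and x of bracket_c in the frame of tray between -0.13 and 0.13 m and y of bracket_c in the frame of tray between -0.05 and 0.05 m)).
It fails at once if one of the other things on the bench (bottle, screwdriver, tape, wrench, glue gun) is moved more than 4 cm (distance of any of water_bottle, screwdriver, tape_roll, wrench, glue_gun from where it was at the start of the episode above 0.04 m).
Of bracket_a, bracket_b, bracket_c only 2 to 3 are there at a start; the rules pass over those that are not, and their reading is None.
Of motor_a, motor_b, motor_c only 2 to 3 are there at a start; the rules pass over those that are not, and their reading is None.
At some moment in a run one of motor_a, motor_b, motor_c may be knocked a few centimetres aside while the robot is not near it.
It also fails if it takes over 210 s, if anything falls off the work surface, if the arm or the gripper's body presses on something with over 40 N, if the wrist force passes 120 N, or if a joint passes its speed limit or range.

## Working session

There is one attempt and no reset: what is moved stays moved. The work goes in short steps, Python scripts to look and compute and a tool call to move; the robot and the scene stay as the last step left them, time stands still between calls to the robot, and variables do not carry over. Pictures are saved under pics/ and viewed, and the job is handed in when it is done.

Besides the shell and the picture viewer there is one more tool, called after "Call:" as name([rows], argument=value, ...), one row to a line, values as JSON. move_arm: Moves the arm, as the interface text tells. Its arguments: {"type":"object","properties":{"series":{"type":"array","items":{"type":"array","items":{"type":"number"}}},"claw":{"type":"number"},"newtons":{"type":"number"}},"required":["series"]}

```bash
mkdir -p pics; ls
cat > h.py <<'E'
import numpy as np, cv2, json
from bench import read_state, imaging, r
def snap(name,tag):
    c=imaging.get_calibration(name); p,d=imaging.camera(name)
    cv2.imwrite(f'pics/{tag}.png',p[:,:,::-1]); np.savez(f'pics/{tag}.npz',p=p,d=d,K=c['camera_matrix'],k1=c['k1'],R=c['R'],t=c['t'])
def load(tag): return np.load(f'pics/{tag}.npz')
def rays(f,u,v):
    K=f['K'];k=float(f['k1']);xd=(np.asarray(u,float)-K[0,2])/K[0,0];yd=(np.asarray(v,float)-K[1,2])/K[1,1]
    x,y=xd.copy(),yd.copy()
    for _ in range(20):
        s=1+k*(x*x+y*y);x=xd/s;y=yd/s
    return x,y
def world(f,u,v,z=None):
    """by depth, or by plane z"""
    u=np.atleast_1d(u);v=np.atleast_1d(v);x,y=rays(f,u,v);R=f['R'];t=f['t']
    D=np.stack([x,y,np.ones_like(x)],-1)
    if z is None:
        d=f['d'][np.round(v).astype(int),np.round(u).astype(int)][:,None]
        return (D*d-t)@R
    o=-R.T@t; w=D@R; s=(z-o[2])/w[:,2]; return o+w*s[:,None]
def proj(f,X):
    X=np.atleast_2d(X);c=X@f['R'].T+f['t'];x=c[:,0]/c[:,2];y=c[:,1]/c[:,2];s=1+float(f['k1'])*(x*x+y*y)
    return np.stack([f['K'][0,0]*x*s+f['K'][0,2],f['K'][1,1]*y*s+f['K'][1,2]],-1)
def crop(tag,x0,y0,x1,y1,s,out):
    p=cv2.imread(f'pics/{tag}.png')[y0:y1,x0:x1];cv2.imwrite(f'pics/{out}.png',cv2.resize(p,None,fx=s,fy=s,interpolation=cv2.INTER_CUBIC))
E
python3 - <<'E'
from h import *
print(read_state())
for n in ['top','side','wrist']: snap(n,n+'0'); f=load(n+'0');print(n,f['K'],f['k1'],-f['R'].T@f['t'])
E
```

```text
pics
{'time': 0.0, 'joint_positions': array([-1.28558678,  0.33286022, -0.06468904,  1.46093937,  0.02158144,
        1.34991898, -0.08854077]), 'joint_vel': array([-0.00024105, -0.00020637,  0.00069779, -0.00088074, -0.00055044,
       -0.00108393,  0.00041439]), 'joint_torque': array([ 1.67696521e-04, -6.23273849e+01,  2.45356921e-02, -3.89875531e+01,
       -6.14633015e-02,  3.97558033e-02,  1.13331339e-04]), 'ee_pos': array([0.18924453, 0.59524701, 0.22176212]), 'eef_rot': array([ 1.53314801e-01,  9.88177140e-01, -7.10779100e-04, -8.33890254e-05]), 'ft_force': array([ 0.01096923, -0.63460078, -0.64481318]), 'torque': array([ 0.03217697,  0.05210774, -0.086253  ]), 'width': 0.08713256583624375}
top [[466.23659463   0.         325.57561457]
 [  0.         466.23659463 238.92498389]
 [  0.           0.           1.        ]] -0.03539058271742386 [0.36474847 0.00191864 1.31068988]
side [[436.66771391   0.         322.20954118]
 [  0.         436.66771391 235.79099362]
 [  0.           0.           1.        ]] -0.009043938909224941 [ 0.30923397 -0.84203266  1.05668143]
wrist [[339.15015459   0.         322.269301  ]
 [  0.         339.15015459 240.20407007]
 [  0.           0.           1.        ]] -0.05856834846484621 [0.12284766 0.61746759 0.38400666]
```

View pics/top0.png

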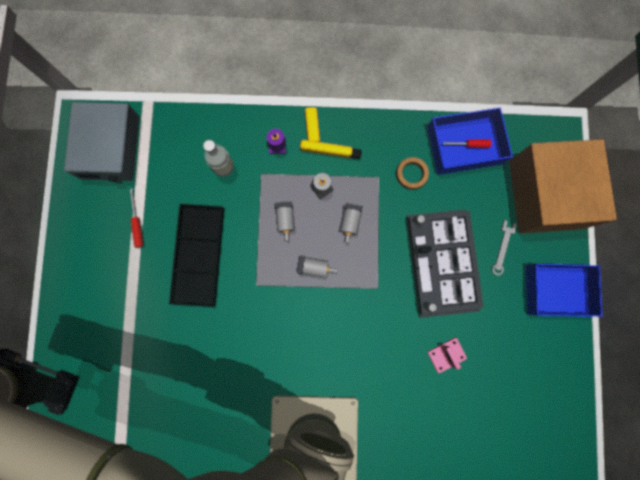

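View pics/side0.png

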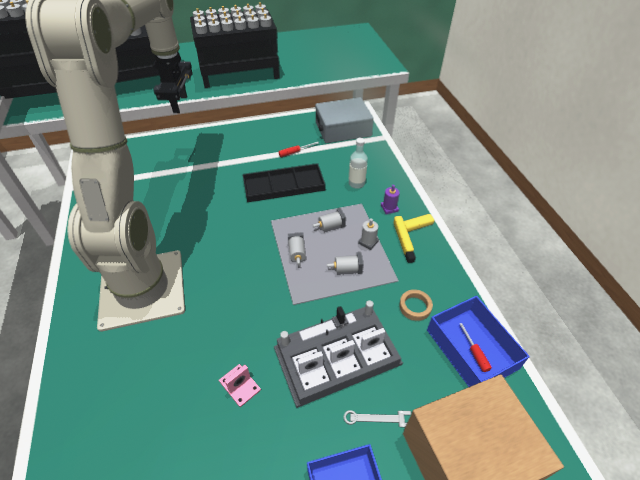

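View pics/wrist0.png

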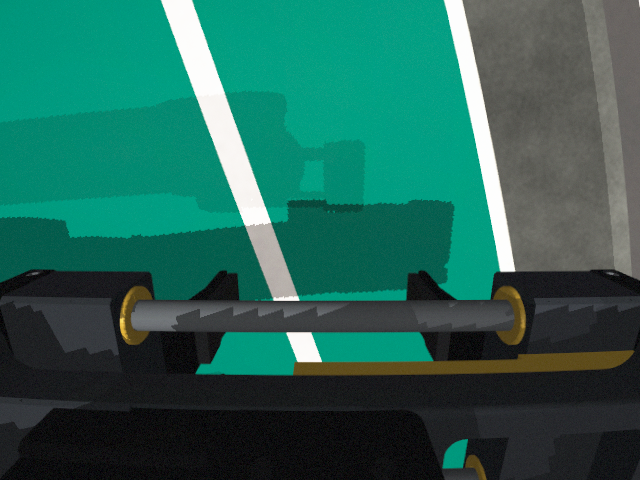

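Top view: three die brackets at (450,230), (454,261), (458,291); pink look-alike at (448,355). Fallen motors at (285,220), (350,222), (317,267); standing motor_d at (321,184); purple look-alike at (276,141). The tray is at (197,255) and the gauge tab at about (421,241). Next I'll crop closer.

Run:
```python
from h import *
crop('top0',395,200,495,325,6,'die0'); crop('top0',250,165,385,295,5,'pal0'); crop('top0',165,195,230,315,5,'tray0')
crop('side0',265,290,410,410,5,'dies0')
```

```text
(no output)
```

View pics/die0.png

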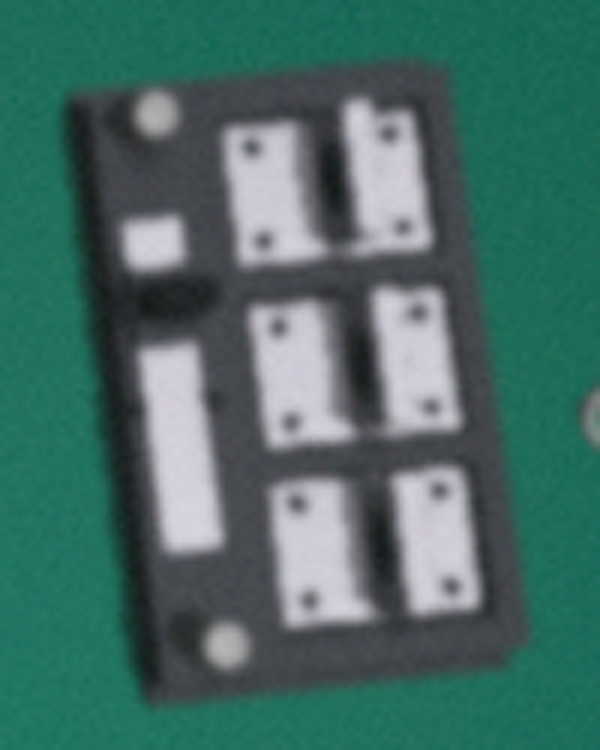

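View pics/pal0.png

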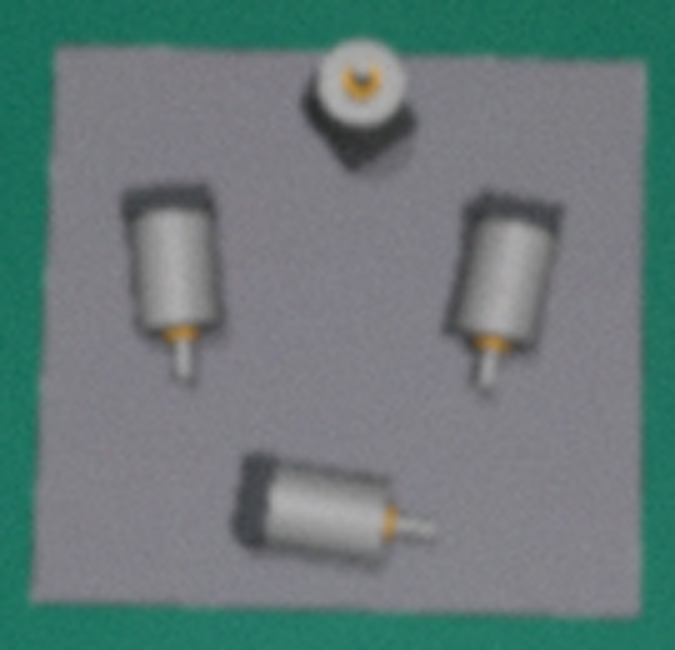

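View pics/tray0.png

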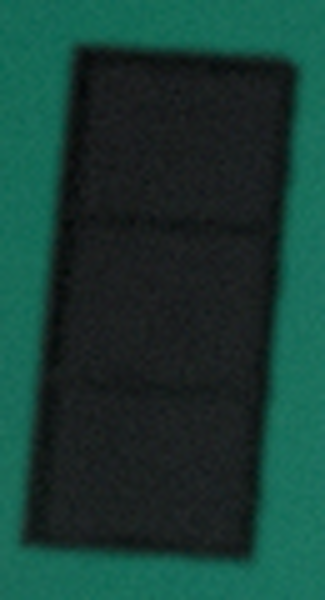

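View pics/dies0.png

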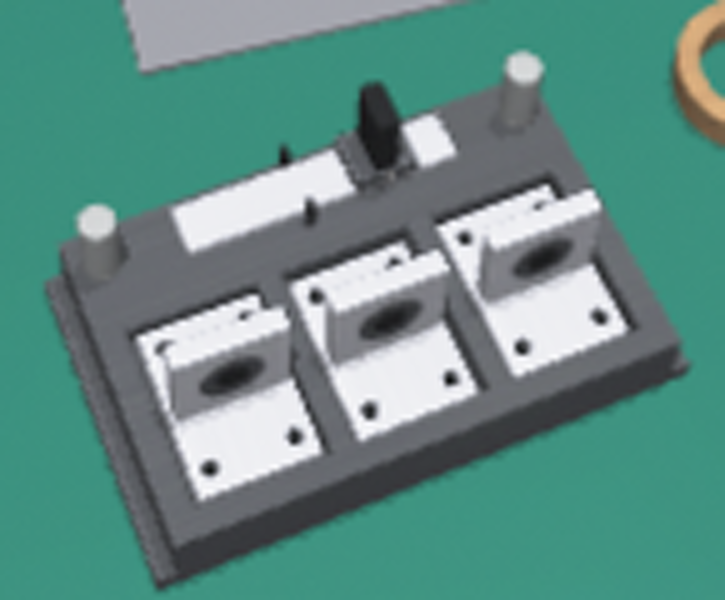

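Run:
```python
from h import *
f=load('top0'); np.set_printoptions(precision=4,suppress=True)
print(f['R'])
pts={'m1foot':(250+168/5,165+200/5),'m1shaft':(250+183/5,165+378/5),'m2foot':(250+515/5,165+210/5),'m2sh':(250+485/5,165+385/5),'m3foot':(250+255/5,165+500/5),'m3sh':(250+433/5,165+527/5)}
for k,(u,v) in pts.items(): print(k,world(f,u,v,0.03),world(f,u,v))
for n,a,b,x0,y0,s,z in [('die',[(155,112),(228,645)],0,395,200,6,.09),('tray',[(78,50),(297,65),(250,555),(28,545)],0,165,195,5,.03),('pal',[(55,48),(645,62),(638,615),(32,602)],0,250,165,5,.006)]:
    for (u,v) in a: print(n,world(f,x0+u/s,y0+v/s,z),world(f,x0+u/s,y0+v/s))
print('motor_d',world(f,321.8,181,.084),world(f,321.8,183))
```

```text
[[ 0.0277 -0.9994  0.0197]
 [-0.9899 -0.0302 -0.1386]
 [ 0.1392 -0.0157 -0.9901]]
m1foot [[0.637  0.1018 0.03  ]] [[0.6314 0.0997 0.0562]]
m1shaft [[0.5368 0.0894 0.03  ]] [[0.5398 0.091  0.0072]]
m2foot [[ 0.6375 -0.0928  0.03  ]] [[ 0.6317 -0.0908  0.0571]]
m2sh [[ 0.5379 -0.078   0.03  ]] [[ 0.5387 -0.0784  0.0241]]
m3foot [[0.4703 0.0472 0.03  ]] [[0.4681 0.0463 0.0571]]
m3sh [[ 0.4583 -0.0511  0.03  ]] [[ 0.4602 -0.0522  0.0037]]
die [[ 0.5988 -0.2707  0.09  ]] [[ 0.5995 -0.2715  0.0864]]
die [[ 0.3642 -0.3027  0.09  ]] [[ 0.3642 -0.3027  0.09  ]]
tray [[0.6281 0.3895 0.03  ]] [[0.6279 0.3891 0.0312]]
tray [[0.6233 0.2666 0.03  ]] [[0.6293 0.2728 0.0001]]
tray [[0.3518 0.2766 0.03  ]] [[ 0.3515  0.2839 -0.004 ]]
tray [[0.3535 0.3975 0.03  ]] [[0.3533 0.4057 0.0033]]
pal [[0.7293 0.1722 0.006 ]] [[0.7299 0.1725 0.0038]]
pal [[ 0.7322 -0.1681  0.006 ]] [[ 0.7334 -0.1686  0.0018]]
pal [[ 0.4142 -0.1679  0.006 ]] [[ 0.4144 -0.1686  0.0003]]
pal [[0.4117 0.1701 0.006 ]] [[ 0.412   0.1711 -0.0024]]
motor_d [[ 0.695  -0.0029  0.084 ]] [[ 0.6872 -0.003   0.0925]]
```

Run:
```python
from h import *
f=load('top0'); np.set_printoptions(precision=4,suppress=True)
B=[[(225,128),(415,112),(432,245),(240,265)],[(250,305),(443,288),(460,428),(268,447)],[(270,485),(460,467),(480,608),(287,627)]]
for b in B:
    a=np.array(b)/6+[395,200]; w=world(f,a[:,0],a[:,1],.039); c=w.mean(0)
    print(c, np.linalg.norm(w[0]-w[1]),np.linalg.norm(w[1]-w[2]),np.degrees(np.arctan2(*(w[0]-w[1])[:2])), np.degrees(np.arctan2(*(w[3]-w[2])[:2])))
    # depth cloud of wall top
    u,v=np.meshgrid(np.arange(int(a[:,0].min())-3,int(a[:,0].max())+4),np.arange(int(a[:,1].min())-6,int(a[:,1].max())+3))
    W=world(f,u.ravel(),v.ravel()); m=(W[:,2]>.088)&(W[:,2]<.11); print('walltop',m.sum(),W[m].mean(0),W[m].min(0),W[m].max(0))
w=np.array([.4903,-.3511]);x=np.array([.9908,.1351]);y=np.array([-.1351,.9908])
for b in B:
    a=np.array(b)/6+[395,200]; c=world(f,a[:,0],a[:,1],.039).mean(0)[:2]-w; print('die frame',c@x,c@y)
for n,u,v in[('tab',395+180/6,200+290/6),]: print(world(f,u,v,.106),world(f,u,v))
s=load('side0')
print('side walls top', [world(s,265+u/5,290+v/5,.099)[0] for u,v in [(230,333),(388,277),(540,215)]], 'tab',world(s,265+375/5,290+88/5,.106))
```

```text
[ 0.5757 -0.3629  0.039 ] 0.08999358010793473 0.06278892355084952 -6.658307507643926 -7.6392221063436265
walltop 124 [ 0.5758 -0.3593  0.0985] [ 0.5236 -0.3721  0.089 ] [ 0.6077 -0.2888  0.1062]
[ 0.4925 -0.3748  0.039 ] 0.09069138230686671 0.06494080262074561 -6.6902642709320395 -7.148499031700248
walltop 129 [ 0.4937 -0.3725  0.0977] [ 0.4641 -0.3833  0.0883] [ 0.5248 -0.3634  0.1046]
[ 0.4104 -0.3828  0.039 ] 0.08859685985559938 0.06448138290229927 -6.873181373923579 -6.928238052740972
walltop 131 [ 0.4119 -0.3813  0.0983] [ 0.383  -0.3913  0.0884] [ 0.4404 -0.3734  0.1052]
die frame 0.08298658667446165 -0.023271499965858377
die frame -0.0010672922682392668 -0.023814259968915768
die frame -0.08345599430553195 -0.020649340884011838
[[ 0.5171 -0.278   0.106 ]] [[ 0.5172 -0.2782  0.1054]]
side walls top [array([ 0.4134, -0.3808,  0.099 ]), array([ 0.4938, -0.3724,  0.099 ]), array([ 0.5757, -0.3597,  0.099 ])] tab [[ 0.5168 -0.2731  0.106 ]]
```

```bash
cat >> h.py <<'E'
from scipy.spatial.transform import Rotation as Ro
def go(x,y,z,az=None):
    s=read_state();R=Ro.from_quat(s['eef_rot']).as_matrix();d=R.T@(np.array([x,y,z])-s['ee_pos'])
    a=np.degrees(np.arctan2(R[1,1],R[0,1])); ro=0 if az is None else np.radians(a-az)
    print('t',round(s['time'],1),'p',s['ee_pos'].round(4),'az',a.round(2),'j7',s['joint_positions'][6].round(2),'F',s['ft_force'].round(1),'w',round(s['width'],4))
    print('shift',d.round(4),'roll',round(ro,3),'or',round((ro+np.pi)%(2*np.pi)-np.pi,3));
E
python3 -c "
from h import *
go(.5,.15,.25); go(.576,-.361,.2,-82.8)"
```

```text
t 0.1 p [0.1893 0.5954 0.222 ] az 72.36 j7 -0.09 F [ 0.3 -0.2 -0.1] w 0.0871
shift [-0.4311 -0.3303 -0.0277] roll 0 or 0.0
t 0.1 p [0.1893 0.5954 0.222 ] az 72.36 j7 -0.09 F [ 0.3 -0.2 -0.1] w 0.0871
shift [-0.6583 -0.7942  0.0228] roll 2.708 or 2.708
```

Call:
move_arm([
  [-0.43,-0.33,-0.03,1.35],
  [-0.43,-0.33,-0.03,1.35],
  [-0.43,-0.33,-0.03,1.35],
  [-0.43,-0.33,-0.03,1.35],
  [-0.43,-0.33,-0.03,1.35],
  [-0.43,-0.33,-0.03,1.35],
  [-0.43,-0.33,-0.03,1.35],
  [-0.43,-0.33,-0.03,1.35],
  [-0.43,-0.33,-0.03,1.35],
  [-0.658,-0.794,0.02,2.708],
  [-0.658,-0.794,0.02,2.708],
  [-0.658,-0.794,0.02,2.708],
  [-0.658,-0.794,0.02,2.708],
  [-0.658,-0.794,0.02,2.708],
  [-0.658,-0.794,0.02,2.708],
  [-0.658,-0.794,0.02,2.708],
  [-0.658,-0.794,0.02,2.708],
  [-0.658,-0.794,0.02,2.708],
  [-0.658,-0.794,0.02,2.708],
  [-0.658,-0.794,0.02,2.708],
], claw=1, newtons=30)

```text
time: 2.15
ee_pos: [0.5649, -0.3101, 0.2059]
eef_rot: [0.998, 0.063, -0.0, -0.0]
ft_force: [1.4, 0.6, 0.7]
width: 0.0873
```

```bash
python3 -c "
from h import *
go(.576,-.361,.2,-82.8)"
```

```text
t 2.1 p [ 0.5649 -0.3101  0.2059] az -82.75 j7 -0.77 F [1.4 0.6 0.7] w 0.0873
shift [0.0046 0.0519 0.0059] roll 0.001 or 0.001
```

Call:
move_arm([
  [0,0,0,0],
  [0,0,0,0],
  [0,0,0,0],
])

```text
time: 2.45
ee_pos: [0.5648, -0.3073, 0.2063]
eef_rot: [0.998, 0.064, 0.0, -0.0]
ft_force: [-0.4, -0.2, 0.3]
width: 0.0869
```

```bash
python3 -c "
from h import *
go(.576,-.361,.2,-82.8); snap('wrist','w1')"
```

```text
t 2.5 p [ 0.5648 -0.3073  0.2063] az -82.71 j7 -0.77 F [-0.4 -0.2  0.3] w 0.0869
shift [0.0043 0.0547 0.0062] roll 0.002 or 0.002
```

View pics/w1.png

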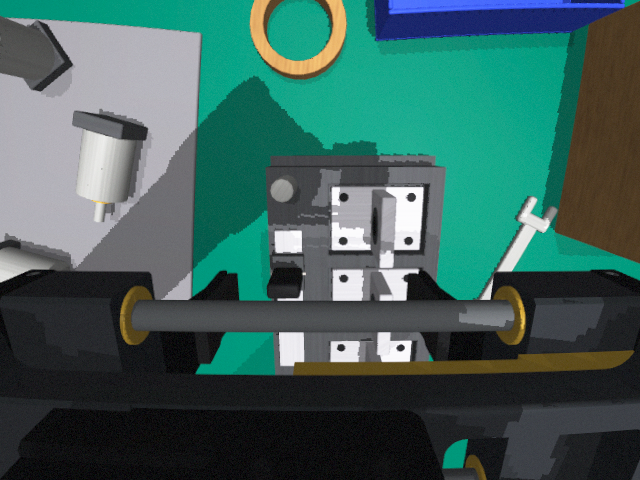

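Wrist view: far bracket wall top at about (384,230), pillar (282,189), gauge tab (285,280), matching the plan. I'll go down to it.

```bash
python3 -c "
from h import *
f=load('w1');u,v=np.meshgrid(np.arange(325,430),np.arange(180,268));W=world(f,u.ravel(),v.ravel());m=(W[:,2]>.09)&(W[:,2]<.11)
print(m.sum(),W[m].mean(0),W[m].min(0),W[m].max(0))
A=W[m][:,:2];A=A-A.mean(0);e=np.linalg.svd(A,full_matrices=False)[2][0];print(np.degrees(np.arctan2(e[1],e[0])))
go(.576,-.361,.13,-82.8);go(.576,-.361,.067,-82.8)"
```

```text
1141 [ 0.57728999 -0.35841353  0.09840908] [ 0.54614717 -0.36879312  0.09003403] [ 0.60643699 -0.34974155  0.10093442]
-172.62448070332198
t 2.5 p [ 0.565  -0.3069  0.2066] az -82.66 j7 -0.77 F [0.4 0.2 0.2] w 0.087
shift [0.0039 0.0552 0.0765] roll 0.002 or 0.002
t 2.5 p [ 0.565  -0.3069  0.2066] az -82.66 j7 -0.77 F [0.4 0.2 0.2] w 0.087
shift [0.0039 0.0552 0.1395] roll 0.002 or 0.002
```

Call:
move_arm([
  [0.003,0.054,0.03,0],
  [0.003,0.054,0.06,0],
  [0.003,0.054,0.09,0],
  [0.003,0.054,0.11,0],
  [0.003,0.054,0.125,0],
  [0.003,0.054,0.135,0],
  [0.003,0.054,0.142,0],
  [0.003,0.054,0.142,0],
  [0.003,0.054,0.142,0],
])

```text
time: 3.4
ee_pos: [0.5746, -0.3619, 0.0653]
eef_rot: [0.998, 0.063, 0.0, 0.0]
ft_force: [0.3, 0.4, 0.5]
width: 0.0873
```

Call:
move_arm([
  [0,0,0,0],
  [0,0,0,0],
  [0,0,0,0],
  [0,0,0,0],
  [0,0,0,0],
  [0,0,0,0],
  [0,0,0,0],
  [0,0,0,0],
], claw=-1, newtons=30)

```text
time: 4.2
ee_pos: [0.5742, -0.3618, 0.0644]
eef_rot: [0.998, 0.063, 0.0, -0.0]
ft_force: [0.3, 0.6, -0.1]
width: 0.0312
```

Call:
move_arm([
  [0,0,0,0],
  [0,0,0,0],
  [0,0,0,0],
  [0,0,0,0],
  [0,0,0,0],
  [0,0,0,0],
])

```text
time: 4.8
ee_pos: [0.5742, -0.3615, 0.0644]
eef_rot: [0.998, 0.063, -0.0, -0.0]
ft_force: [-0.1, 2.5, 1.2]
width: 0.0116
```

Call:
move_arm([
  [0,0,-0.01,0],
  [0,0,-0.03,0],
  [0,0,-0.06,0],
  [0,0,-0.09,0],
  [0,0,-0.13,0],
  [0,0,-0.17,0],
  [0,0,-0.18,0],
  [0,0,-0.18,0],
])

```text
time: 5.6
ee_pos: [0.5745, -0.3627, 0.2465]
eef_rot: [0.998, 0.063, 0.001, 0.001]
ft_force: [1.0, 0.0, -3.5]
width: 0.0119
```

```bash
python3 -c "
from h import *
go(.55,0,.24,0);go(.581,.3294,.2,88);snap('side','s1');snap('wrist','w2');crop('s1',270,200,420,400,4,'s1c')"
```

```text
t 5.6 p [ 0.5745 -0.3627  0.2465] az -82.82 j7 -0.7 F [ 1.   0.  -3.5] w 0.0119
shift [ 0.021  -0.3629  0.0058] roll -1.445 or -1.445
t 5.6 p [ 0.5745 -0.3627  0.2465] az -82.82 j7 -0.7 F [ 1.   0.  -3.5] w 0.0119
shift [ 0.0929 -0.6859  0.0454] roll -2.981 or -2.981
```

View pics/s1.png

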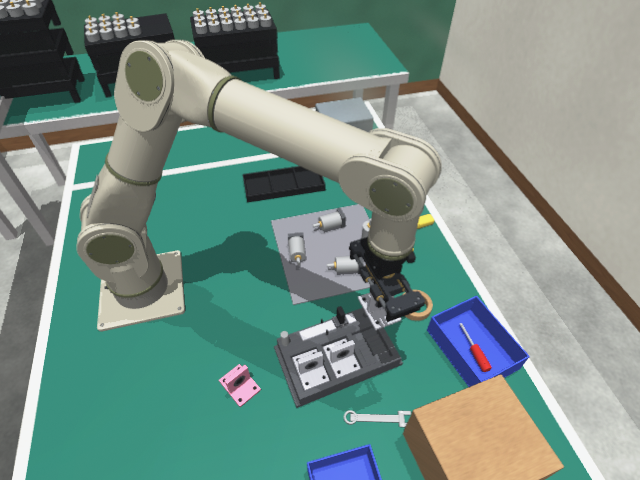

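Bracket held (width 11.9 mm, force −3.5 N). I'll carry it to the tray.

Call:
move_arm([
  [0.005,-0.035,0,-0.149],
  [0.009,-0.069,0,-0.298],
  [0.014,-0.103,0,-0.447],
  [0.019,-0.137,0,-0.596],
  [0.023,-0.171,0,-0.745],
  [0.028,-0.206,0,-0.894],
  [0.033,-0.24,0,-1.043],
  [0.037,-0.274,0,-1.192],
  [0.042,-0.309,0,-1.341],
  [0.047,-0.343,0,-1.49],
  [0.051,-0.377,0,-1.639],
  [0.056,-0.411,0,-1.788],
  [0.061,-0.446,0,-1.938],
  [0.065,-0.48,0,-2.087],
  [0.07,-0.514,0,-2.236],
  [0.075,-0.549,0,-2.385],
  [0.079,-0.583,0,-2.534],
  [0.084,-0.617,0,-2.683],
  [0.089,-0.651,0,-2.832],
  [0.093,-0.686,0,-2.981],
])

```text
time: 7.7
ee_pos: [0.5795, 0.3314, 0.242]
eef_rot: [0.014, 1.0, -0.001, -0.002]
ft_force: [0.6, -0.5, -1.9]
width: 0.0118
```

Call:
move_arm([
  [0,0,0,0],
  [0,0,0,0],
  [0,0,0,0],
  [0,0,0,0],
])

```text
time: 8.1
ee_pos: [0.5807, 0.3289, 0.244]
eef_rot: [0.019, 1.0, -0.0, -0.0]
ft_force: [0.6, 0.0, -1.9]
width: 0.0119
```

```bash
python3 -c "
from h import *
go(.581,.3294,.2,88);snap('wrist','w3')
f=load('w3')
for X in [(.581,.3294),(.489,.3326),(.397,.3358)]: print(proj(f,np.array([[X[0]+a*.0435,X[1]+b*.056,.03] for a in(-1,1) for b in (-1,1)])))"
```

```text
t 8.1 p [0.5807 0.3289 0.244 ] az 87.86 j7 0.98 F [ 0.6  0.  -1.9] w 0.0119
shift [-0.0003  0.0005  0.044 ] roll -0.002 or -0.002
[[269.83239853 177.48079984]
 [371.93136853 173.62401516]
 [275.49124558 253.2644975 ]
 [372.01734388 249.84682835]]
[[266.61831479  88.25317255]
 [374.52086485  83.93400032]
 [272.40718794 172.75091467]
 [374.84395818 168.88805783]]
[[263.6647572   -8.99239456]
 [376.80861222 -13.692214  ]
 [269.35479298  83.01171347]
 [377.57852994  78.72189733]]
```

View pics/w3.png

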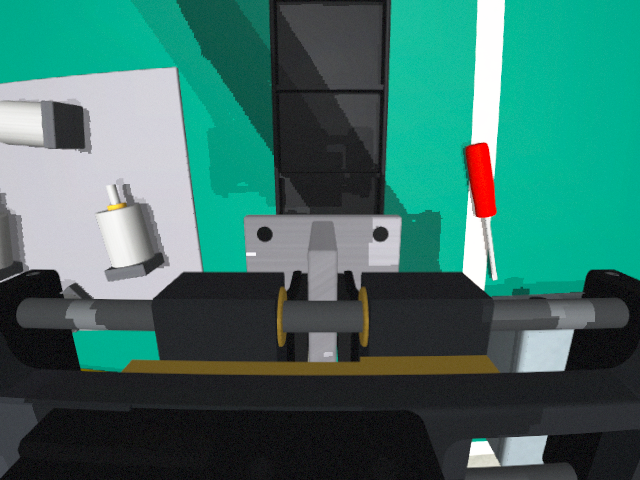

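```bash
python3 -c "
from h import *
f=load('w3')
P=[(274,5),(387,2),(274,91),(387,91),(277,173),(385,173),(330,91),(330,173)]
print(world(f,[p[0] for p in P],[p[1] for p in P],.03).round(4))
print(world(f,[p[0] for p in P],[p[1] for p in P]).round(4))
crop('w3',200,0,440,280,3,'w3c')"
```

```text
[[0.3669 0.2893 0.03  ]
 [0.3681 0.4018 0.03  ]
 [0.4485 0.2841 0.03  ]
 [0.4528 0.4016 0.03  ]
 [0.533  0.2816 0.03  ]
 [0.5373 0.3997 0.03  ]
 [0.4509 0.3423 0.03  ]
 [0.5352 0.3396 0.03  ]]
[[0.364  0.2884 0.0224]
 [0.3677 0.402  0.0288]
 [0.4488 0.2843 0.0315]
 [0.4529 0.4015 0.0305]
 [0.533  0.2815 0.0289]
 [0.5393 0.4049 0.001 ]
 [0.4477 0.3428 0.0097]
 [0.5354 0.3396 0.0275]]
```

View pics/w3c.png

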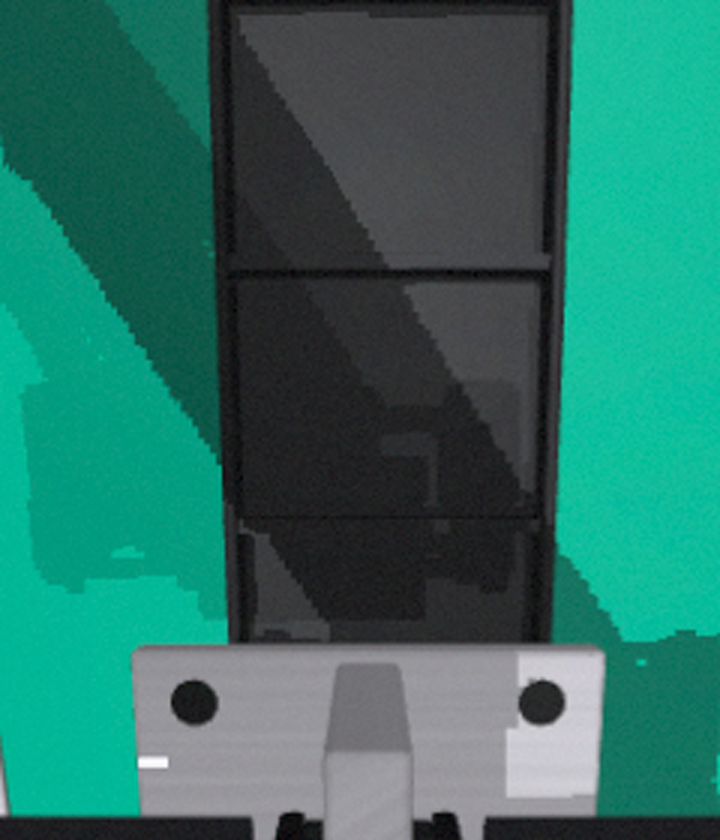

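```bash
python3 -c "
from h import *
crop('side0',235,155,335,210,7,'trs'); f=load('w3')
P=[(271.7,91),(388.7,91),(278.7,91),(382,91),(330,87),(330,174)]
print(world(f,[p[0] for p in P],[p[1] for p in P],.03).round(4))
p=load('top0');u,v=np.meshgrid(np.arange(165,232),np.arange(195,315));W=world(p,u.ravel(),v.ravel());m=(W[:,2]>.02)&(W[:,2]<.045);A=W[m];print(len(A))
for x in np.arange(.36,.63,.03):
  q=A[abs(A[:,0]-x)<.015]; h=np.sort(q[:,1]);print(x.round(2),len(q),h[:3].round(3),h[-3:].round(3))
"
```

```text
[[0.4484 0.2817 0.03  ]
 [0.4529 0.4033 0.03  ]
 [0.4488 0.289  0.03  ]
 [0.4527 0.3964 0.03  ]
 [0.447  0.3424 0.03  ]
 [0.5363 0.3395 0.03  ]]
838
0.36 115 [0.282 0.282 0.282] [0.403 0.403 0.404]
0.39 61 [0.281 0.281 0.281] [0.402 0.402 0.402]
0.42 59 [0.28  0.28  0.281] [0.401 0.402 0.402]
0.45 133 [0.279 0.279 0.279] [0.4   0.4   0.401]
0.48 56 [0.278 0.278 0.278] [0.399 0.399 0.4  ]
0.51 55 [0.277 0.277 0.277] [0.397 0.397 0.398]
0.54 133 [0.276 0.277 0.277] [0.397 0.397 0.397]
0.57 55 [0.275 0.275 0.275] [0.395 0.395 0.396]
0.6 56 [0.273 0.274 0.274] [0.395 0.395 0.396]
0.63 115 [0.273 0.274 0.274] [0.392 0.393 0.394]
```

View pics/trs.png

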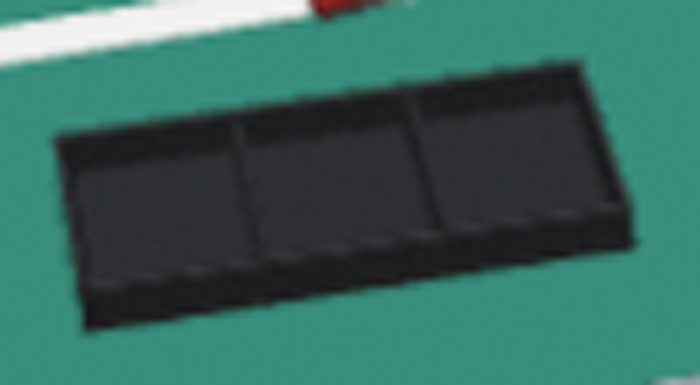

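```bash
python3 -c "
from h import *
go(.584,.3365,.039,88)"
```

```text
t 8.2 p [0.5807 0.3292 0.2443] az 87.88 j7 0.98 F [-0.2 -0.6 -2.2] w 0.0117
shift [-0.0031  0.0075  0.2053] roll -0.002 or -0.002
```

Call:
move_arm([
  [-0.003,0.0075,0.03,0],
  [-0.003,0.0075,0.07,0],
  [-0.003,0.0075,0.11,0],
  [-0.003,0.0075,0.14,0],
  [-0.003,0.0075,0.165,0],
  [-0.003,0.0075,0.18,0],
  [-0.003,0.0075,0.19,0],
  [-0.003,0.0075,0.195,0],
  [-0.003,0.0075,0.199,0],
  [-0.003,0.0075,0.202,0],
  [-0.003,0.0075,0.204,0],
  [-0.003,0.0075,0.205,0],
  [-0.003,0.0075,0.206,0],
  [-0.003,0.0075,0.206,0],
  [-0.003,0.0075,0.206,0],
])

```text
time: 9.65
ee_pos: [0.5837, 0.3379, 0.0386]
eef_rot: [0.017, 1.0, 0.0, 0.0]
ft_force: [0.3, 0.1, -2.0]
width: 0.0121
```

```bash
python3 -c "
from h import *
go(.584,.3365,.039,88);snap('side','s2');crop('s2',215,140,365,230,5,'s2c')"
```

```text
t 9.7 p [0.5837 0.3379 0.0386] az 88.0 j7 0.98 F [ 0.3  0.1 -2. ] w 0.0121
shift [-0.0003 -0.0014 -0.0004] roll 0.0 or 0.0
```

View pics/s2c.png

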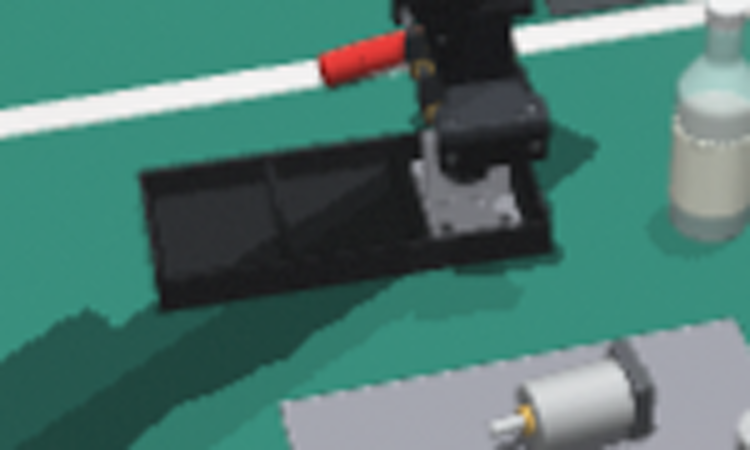

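Bracket is inside the far pocket, not yet touching the floor (−2 N). I'll lower it gently.

Call:
move_arm([
  [0,0,0.001,0],
  [0,0,0.002,0],
  [0,0,0.002,0],
])

```text
time: 10.0
ee_pos: [0.5838, 0.338, 0.0384]
eef_rot: [0.017, 1.0, 0.0, 0.0]
ft_force: [-6.5, -3.4, 11.7]
width: 0.0116
```

Call:
move_arm([
  [0,0,0.001,0],
  [0,0,0.002,0],
  [0,0,0.002,0],
])

```text
time: 10.3
ee_pos: [0.5838, 0.338, 0.0383]
eef_rot: [0.017, 1.0, 0.0, 0.0]
ft_force: [-14.0, -7.6, 27.6]
width: 0.0116
```

Call:
move_arm([
  [0,0,-0.003,0],
  [0,0,-0.003,0],
])

```text
time: 10.5
ee_pos: [0.5841, 0.3382, 0.0384]
eef_rot: [0.017, 1.0, 0.0, 0.001]
ft_force: [-3.4, -1.2, 7.8]
width: 0.0117
```

Call:
move_arm([
  [0,0,0,0],
  [0,0,0,0],
  [0,0,0,0],
  [0,0,0,0],
  [0,0,0,0],
  [0,0,-0.01,0],
  [0,0,-0.04,0],
  [0,0,-0.08,0],
  [0,0,-0.12,0],
  [0,0,-0.16,0],
  [0,0,-0.18,0],
  [0,0,-0.18,0],
], claw=0.2)

```text
time: 11.7
ee_pos: [0.5851, 0.3386, 0.2226]
eef_rot: [0.017, 1.0, 0.002, 0.003]
ft_force: [-0.1, -0.2, -0.0]
width: 0.0527
```

```bash
python3 -c "
from h import *
go(.494,-.372,.2,-82.8);snap('side','s3');crop('s3',215,140,365,230,5,'s3c')"
```

```text
t 11.7 p [0.5851 0.3386 0.2226] az 88.0 j7 0.97 F [-0.1 -0.2 -0. ] w 0.0527
shift [ 0.0664 -0.7135  0.0192] roll 2.981 or 2.981
```

View pics/s3c.png

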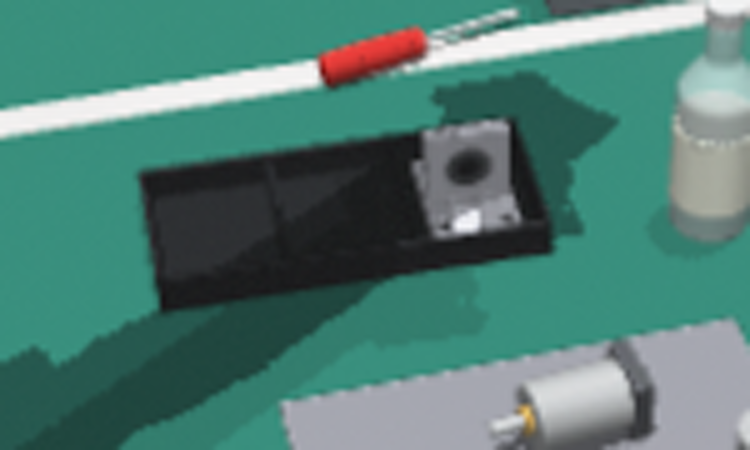

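First bracket sits flat in the far pocket. Next is the middle one.

Call:
move_arm([
  [0.003,-0.036,0,0.149],
  [0.007,-0.071,0,0.298],
  [0.01,-0.107,0,0.447],
  [0.013,-0.143,0,0.596],
  [0.017,-0.178,0,0.745],
  [0.02,-0.214,0,0.894],
  [0.023,-0.25,0,1.043],
  [0.027,-0.285,0,1.192],
  [0.03,-0.321,0,1.341],
  [0.033,-0.357,0,1.49],
  [0.036,-0.392,0,1.639],
  [0.04,-0.428,0,1.788],
  [0.043,-0.464,0,1.938],
  [0.046,-0.499,0,2.087],
  [0.05,-0.535,0,2.236],
  [0.053,-0.571,0,2.385],
  [0.056,-0.606,0,2.534],
  [0.06,-0.642,0,2.683],
  [0.063,-0.678,0,2.832],
  [0.066,-0.7135,0,2.981],
])

```text
time: 13.75
ee_pos: [0.4921, -0.3739, 0.2165]
eef_rot: [0.998, 0.06, -0.001, -0.0]
ft_force: [0.7, 0.3, -0.1]
width: 0.0525
```

Call:
move_arm([
  [0,0,0,0],
  [0,0,0,0],
  [0,0,0,0],
])

```text
time: 14.05
ee_pos: [0.4931, -0.3717, 0.2167]
eef_rot: [0.998, 0.064, -0.0, -0.001]
ft_force: [0.7, 0.4, -0.1]
width: 0.0519
```

```bash
python3 -c "
from h import *
go(.494,-.372,.064,-82.8);snap('wrist','w4');snap('top','t4')"
```

```text
t 14.1 p [ 0.4931 -0.3717  0.2167] az -82.67 j7 -0.64 F [ 0.7  0.4 -0.1] w 0.0519
shift [0.001  0.0006 0.1527] roll 0.002 or 0.002
```

View pics/w4.png

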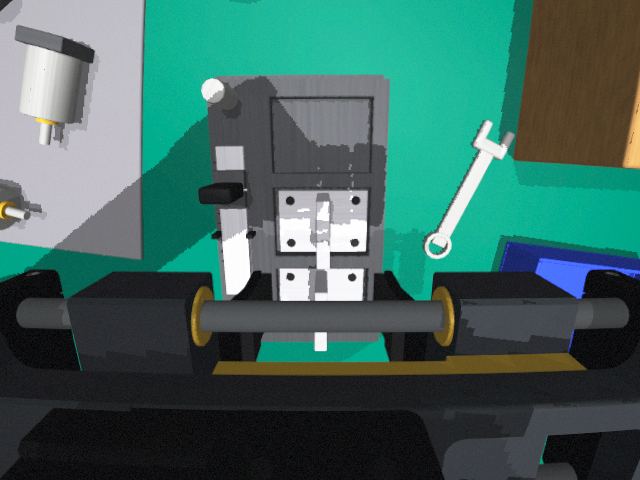

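Wrist view: middle bracket wall at (322,230), on the finger centre line. I'll descend and grip.

Call:
move_arm([
  [0,0,0.03,0],
  [0,0,0.07,0],
  [0,0,0.1,0],
  [0,0,0.125,0],
  [0,0,0.14,0],
  [0,0,0.15,0],
  [0,0,0.1525,0],
  [0,0,0.1525,0],
])

```text
time: 14.95
ee_pos: [0.4932, -0.3731, 0.0656]
eef_rot: [0.998, 0.063, 0.0, 0.0]
ft_force: [-0.1, 0.5, 0.0]
width: 0.0522
```

Call:
move_arm([
  [0,0,0,0],
  [0,0,0,0],
  [0,0,0,0],
  [0,0,0,0],
  [0,0,0,0],
  [0,0,0,0],
  [0,0,0,0],
  [0,0,0,0],
], claw=-1)

```text
time: 15.75
ee_pos: [0.4929, -0.3728, 0.065]
eef_rot: [0.998, 0.063, 0.0, -0.0]
ft_force: [-0.6, 0.7, 2.4]
width: 0.0117
```

Call:
move_arm([
  [0,0,0,0],
  [0,0,-0.01,0],
  [0,0,-0.03,0],
  [0,0,-0.06,0],
  [0,0,-0.1,0],
  [0,0,-0.14,0],
  [0,0,-0.18,0],
  [0,0,-0.18,0],
])

```text
time: 16.55
ee_pos: [0.4941, -0.375, 0.2511]
eef_rot: [0.998, 0.062, 0.003, 0.002]
ft_force: [0.3, -1.1, -2.7]
width: 0.0119
```

```bash
python3 -c "
from h import *
go(.491,.340,.24,88)"
```

```text
t 16.6 p [ 0.4941 -0.375   0.2511] az -82.84 j7 -0.65 F [ 0.3 -1.1 -2.7] w 0.0119
shift [ 0.086  -0.7099  0.0079] roll -2.982 or -2.982
```

Call:
move_arm([
  [0.004,-0.035,0,-0.149],
  [0.009,-0.071,0,-0.298],
  [0.013,-0.106,0,-0.447],
  [0.017,-0.142,0,-0.596],
  [0.021,-0.177,0,-0.745],
  [0.026,-0.213,0,-0.894],
  [0.03,-0.248,0,-1.043],
  [0.034,-0.284,0,-1.192],
  [0.039,-0.319,0,-1.341],
  [0.043,-0.355,0,-1.49],
  [0.047,-0.39,0,-1.639],
  [0.052,-0.426,0,-1.788],
  [0.056,-0.461,0,-1.938],
  [0.06,-0.497,0,-2.087],
  [0.064,-0.532,0,-2.236],
  [0.069,-0.568,0,-2.385],
  [0.073,-0.603,0,-2.534],
  [0.077,-0.639,0,-2.683],
  [0.082,-0.674,0,-2.832],
  [0.086,-0.71,0,-2.981],
])

```text
time: 18.55
ee_pos: [0.4889, 0.343, 0.2443]
eef_rot: [0.015, 1.0, -0.0, -0.0]
ft_force: [0.6, -0.1, -2.3]
width: 0.0116
```

Call:
move_arm([
  [0,0,0,0],
  [0,0,0,0],
  [0,0,0,0],
  [0,0,0,0],
])

```text
time: 18.95
ee_pos: [0.4896, 0.3409, 0.2451]
eef_rot: [0.019, 1.0, -0.0, 0.0]
ft_force: [-0.1, 0.4, -2.5]
width: 0.0115
```

```bash
python3 -c "
from h import *
go(.491,.340,.040,88);snap('wrist','w5')"
```

```text
t 18.9 p [0.4896 0.3409 0.2451] az 87.86 j7 0.88 F [-0.1  0.4 -2.5] w 0.0115
shift [-0.0014 -0.0008  0.2051] roll -0.003 or -0.003
```

View pics/w5.png

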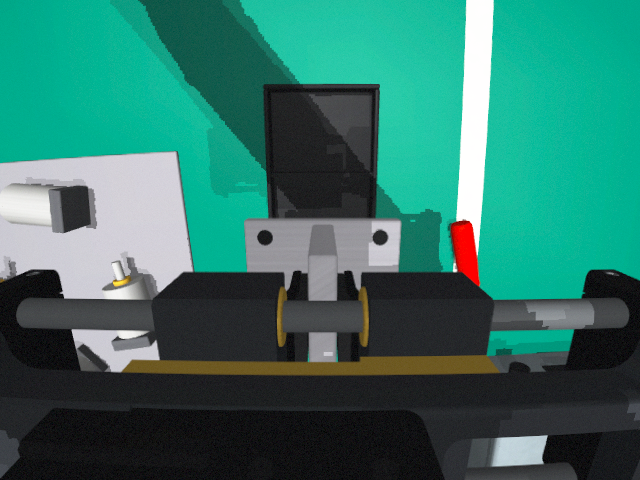

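Call:
move_arm([
  [-0.001,0,0.03,0],
  [-0.001,0,0.07,0],
  [-0.001,0,0.11,0],
  [-0.001,0,0.14,0],
  [-0.001,0,0.165,0],
  [-0.001,0,0.18,0],
  [-0.001,0,0.19,0],
  [-0.001,0,0.196,0],
  [-0.001,0,0.2,0],
  [-0.001,0,0.203,0],
  [-0.001,0,0.205,0],
  [-0.001,0,0.206,0],
  [-0.001,0,0.207,0],
  [-0.001,0,0.207,0],
])

```text
time: 20.4
ee_pos: [0.4903, 0.3424, 0.0389]
eef_rot: [0.017, 1.0, 0.0, 0.0]
ft_force: [-2.8, -2.4, 4.5]
width: 0.0118
```

Call:
move_arm([
  [0,0,0.001,0],
  [0,0,0.002,0],
  [0,0,0.002,0],
])

```text
time: 20.7
ee_pos: [0.4903, 0.3424, 0.0389]
eef_rot: [0.018, 1.0, 0.0, 0.0]
ft_force: [-10.5, -7.8, 24.2]
width: 0.0115
```

Call:
move_arm([
  [0,0,-0.0025,0],
  [0,0,-0.0025,0],
])

```text
time: 20.9
ee_pos: [0.4904, 0.3425, 0.0391]
eef_rot: [0.017, 1.0, 0.0, 0.0]
ft_force: [-0.6, 0.3, -1.7]
width: 0.0117
```

Call:
move_arm([
  [0,0,0,0],
  [0,0,0,0],
  [0,0,0,0],
  [0,0,0,0],
  [0,0,0,0],
  [0,0,-0.01,0],
  [0,0,-0.04,0],
  [0,0,-0.08,0],
  [0,0,-0.12,0],
  [0,0,-0.16,0],
  [0,0,-0.18,0],
  [0,0,-0.18,0],
], claw=0.2)

```text
time: 22.1
ee_pos: [0.4915, 0.3431, 0.2232]
eef_rot: [0.017, 1.0, 0.002, 0.003]
ft_force: [1.3, -0.0, 0.3]
width: 0.052
```

```bash
python3 -c "
from h import *
go(.413,-.3815,.2,-82.8);snap('side','s5');crop('s5',215,140,365,230,5,'s5c')"
```

```text
t 22.1 p [0.4915 0.3431 0.2232] az 88.0 j7 0.88 F [ 1.3 -0.   0.3] w 0.052
shift [ 0.0532 -0.727   0.0195] roll 2.981 or 2.981
```

View pics/s5c.png

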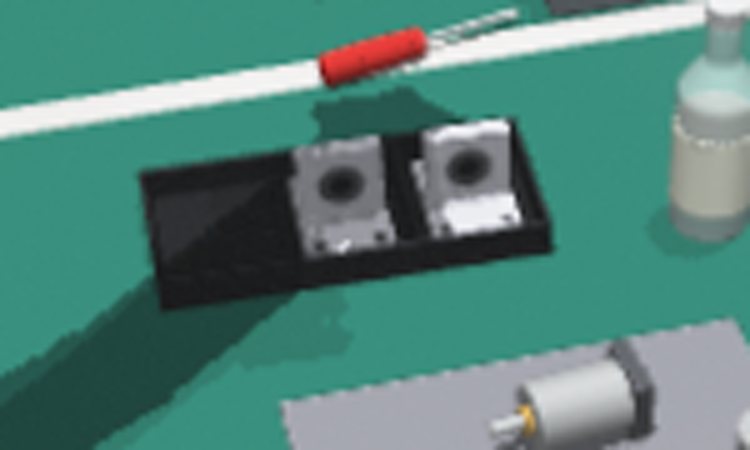

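Call:
move_arm([
  [0.003,-0.036,0,0.149],
  [0.005,-0.073,0,0.298],
  [0.008,-0.109,0,0.447],
  [0.011,-0.145,0,0.596],
  [0.013,-0.182,0,0.745],
  [0.016,-0.218,0,0.894],
  [0.019,-0.254,0,1.043],
  [0.021,-0.291,0,1.192],
  [0.024,-0.327,0,1.341],
  [0.027,-0.364,0,1.49],
  [0.029,-0.4,0,1.639],
  [0.032,-0.436,0,1.788],
  [0.034,-0.473,0,1.938],
  [0.037,-0.509,0,2.087],
  [0.04,-0.545,0,2.236],
  [0.042,-0.582,0,2.385],
  [0.045,-0.618,0,2.534],
  [0.048,-0.654,0,2.683],
  [0.05,-0.691,0,2.832],
  [0.053,-0.727,0,2.981],
])

```text
time: 24.15
ee_pos: [0.4112, -0.3835, 0.2177]
eef_rot: [0.998, 0.06, -0.0, -0.0]
ft_force: [0.7, -0.3, 0.5]
width: 0.0522
```

Call:
move_arm([
  [0,0,0,0],
  [0,0,0,0],
  [0,0,0,0],
])

```text
time: 24.45
ee_pos: [0.412, -0.3813, 0.2178]
eef_rot: [0.998, 0.064, -0.0, -0.001]
ft_force: [0.6, 0.7, 0.2]
width: 0.0522
```

```bash
python3 -c "
from h import *
go(.413,-.3815,.064,-82.8);snap('wrist','w6')"
```

```text
t 24.4 p [ 0.412  -0.3813  0.2178] az -82.66 j7 -0.6 F [0.6 0.7 0.2] w 0.0522
shift [0.001  0.0005 0.1538] roll 0.003 or 0.003
```

View pics/w6.png

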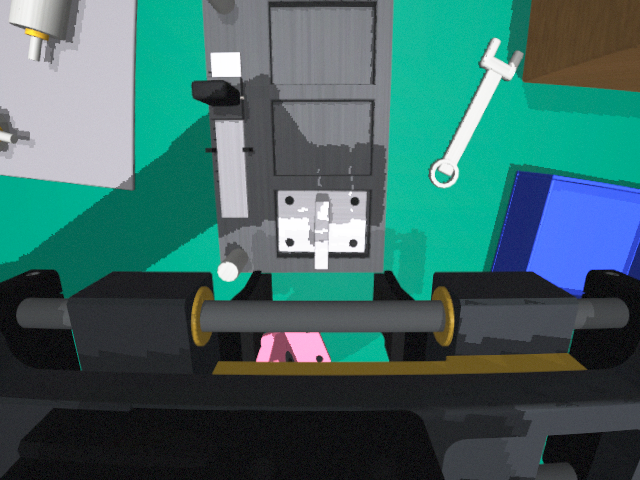

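Last bracket's wall at (322,230) is centred; the pink look-alike at (290,350) is well clear. Down and grip.

Call:
move_arm([
  [0,0,0.03,0],
  [0,0,0.07,0],
  [0,0,0.1,0],
  [0,0,0.125,0],
  [0,0,0.14,0],
  [0,0,0.15,0],
  [0,0,0.1535,0],
  [0,0,0.1535,0],
])

```text
time: 25.3
ee_pos: [0.4122, -0.3825, 0.0654]
eef_rot: [0.998, 0.063, 0.0, 0.0]
ft_force: [-0.6, -0.6, 0.2]
width: 0.0521
```

Call:
move_arm([
  [0,0,0,0],
  [0,0,0,0],
  [0,0,0,0],
  [0,0,0,0],
  [0,0,0,0],
  [0,0,0,0],
  [0,0,0,0],
  [0,0,0,0],
], claw=-1)

```text
time: 26.1
ee_pos: [0.4118, -0.3822, 0.065]
eef_rot: [0.998, 0.063, -0.0, -0.0]
ft_force: [-0.9, 2.3, 3.2]
width: 0.0119
```

Call:
move_arm([
  [0,0,0,0],
  [0,0,-0.01,0],
  [0,0,-0.03,0],
  [0,0,-0.06,0],
  [0,0,-0.1,0],
  [0,0,-0.14,0],
  [0,0,-0.18,0],
  [0,0,-0.18,0],
])

```text
time: 26.9
ee_pos: [0.4131, -0.3848, 0.2505]
eef_rot: [0.998, 0.062, 0.003, 0.003]
ft_force: [1.1, -0.8, -2.8]
width: 0.0119
```

```bash
python3 -c "
from h import *
go(.399,.3435,.24,88)"
```

```text
t 26.9 p [ 0.4131 -0.3848  0.2505] az -82.85 j7 -0.62 F [ 1.1 -0.8 -2.8] w 0.0119
shift [ 0.0766 -0.7245  0.0071] roll -2.982 or -2.982
```

Call:
move_arm([
  [0.015,-0.036,0,-0.149],
  [0.029,-0.072,0,-0.298],
  [0.043,-0.109,0,-0.447],
  [0.056,-0.145,0,-0.596],
  [0.069,-0.181,0,-0.745],
  [0.08,-0.217,0,-0.894],
  [0.089,-0.254,0,-1.043],
  [0.097,-0.29,0,-1.192],
  [0.104,-0.326,0,-1.341],
  [0.108,-0.362,0,-1.49],
  [0.111,-0.398,0,-1.639],
  [0.113,-0.435,0,-1.788],
  [0.112,-0.471,0,-1.938],
  [0.111,-0.507,0,-2.087],
  [0.107,-0.543,0,-2.236],
  [0.102,-0.58,0,-2.385],
  [0.097,-0.616,0,-2.534],
  [0.091,-0.652,0,-2.683],
  [0.084,-0.688,0,-2.832],
  [0.077,-0.7245,0,-2.981],
])

```text
time: 28.9
ee_pos: [0.3969, 0.3467, 0.2444]
eef_rot: [0.015, 1.0, -0.0, -0.0]
ft_force: [0.2, -0.3, -2.4]
width: 0.0115
```

Call:
move_arm([
  [0,0,0,0],
  [0,0,0,0],
  [0,0,0,0],
  [0,0,0,0],
])

```text
time: 29.3
ee_pos: [0.398, 0.3447, 0.245]
eef_rot: [0.019, 1.0, -0.0, 0.0]
ft_force: [0.1, 0.0, -2.2]
width: 0.0118
```

```bash
python3 -c "
from h import *
go(.399,.3435,.040,88)"
```

```text
t 29.3 p [0.398  0.3447 0.245 ] az 87.85 j7 0.74 F [ 0.1  0.  -2.2] w 0.0118
shift [-0.001  -0.0012  0.205 ] roll -0.003 or -0.003
```

Call:
move_arm([
  [-0.001,-0.001,0.03,0],
  [-0.001,-0.001,0.07,0],
  [-0.001,-0.001,0.11,0],
  [-0.001,-0.001,0.14,0],
  [-0.001,-0.001,0.165,0],
  [-0.001,-0.001,0.18,0],
  [-0.001,-0.001,0.19,0],
  [-0.001,-0.001,0.196,0],
  [-0.001,-0.001,0.2,0],
  [-0.001,-0.001,0.203,0],
  [-0.001,-0.001,0.205,0],
  [-0.001,-0.001,0.206,0],
  [-0.001,-0.001,0.207,0],
  [-0.001,-0.001,0.207,0],
])

```text
time: 30.7
ee_pos: [0.3985, 0.3451, 0.0389]
eef_rot: [0.017, 1.0, 0.0, 0.0]
ft_force: [-2.5, -1.9, 5.5]
width: 0.0118
```

Call:
move_arm([
  [0,0,0.001,0],
  [0,0,0.002,0],
  [0,0,0.002,0],
])

```text
time: 31.0
ee_pos: [0.3985, 0.3452, 0.0388]
eef_rot: [0.018, 1.0, 0.0, 0.0]
ft_force: [-11.5, -9.7, 31.1]
width: 0.0115
```

Call:
move_arm([
  [0,0,-0.003,0],
  [0,0,-0.003,0],
])

```text
time: 31.2
ee_pos: [0.3987, 0.3453, 0.0397]
eef_rot: [0.017, 1.0, 0.001, 0.0]
ft_force: [-0.3, -0.5, -3.2]
width: 0.0118
```

Call:
move_arm([
  [0,0,0,0],
  [0,0,0,0],
  [0,0,0,0],
  [0,0,0,0],
  [0,0,0,0],
  [0,0,-0.01,0],
  [0,0,-0.04,0],
  [0,0,-0.08,0],
  [0,0,-0.12,0],
  [0,0,-0.16,0],
  [0,0,-0.18,0],
  [0,0,-0.18,0],
], claw=0.2)

```text
time: 32.4
ee_pos: [0.3995, 0.346, 0.2232]
eef_rot: [0.017, 1.0, 0.002, 0.002]
ft_force: [-0.5, 0.0, -0.1]
width: 0.052
```

```bash
python3 -c "
from h import *
go(.413,-.3815,.2,-82.8);snap('side','s7');snap('top','t7');crop('s7',215,140,365,230,5,'s7c')"
```

```text
t 32.4 p [0.3995 0.346  0.2232] az 88.0 j7 0.75 F [-0.5  0.  -0.1] w 0.052
shift [-0.0388 -0.7267  0.0197] roll 2.981 or 2.981
```

View pics/s7.png

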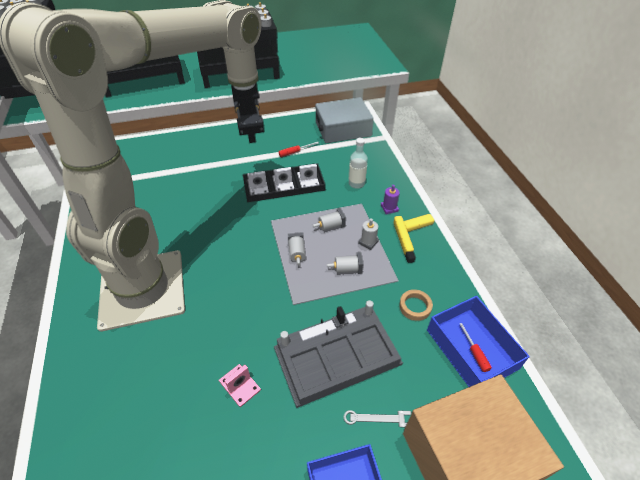

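View pics/t7.png

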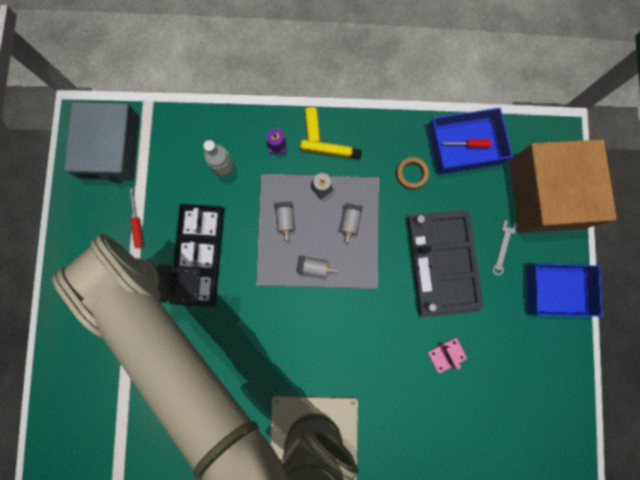

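All three brackets stand in the tray, one per pocket, and the die is empty. Next, the gauge.

```bash
python3 -c "
from h import *
go(.50,-.276,.2,7.2)
for t in ['top0','t7']:
  f=load(t);u,v=np.meshgrid(np.arange(410,440),np.arange(225,265));W=world(f,u.ravel(),v.ravel());m=(W[:,2]>.098)&(W[:,2]<.115);print(m.sum(),W[m].mean(0),W[m].min(0),W[m].max(0))"
```

```text
t 32.5 p [0.3983 0.3448 0.2193] az 88.0 j7 0.75 F [-0.9 -0.9 -0.3] w 0.0521
shift [-0.1233 -0.6169  0.019 ] roll 1.41 or 1.41
58 [ 0.51749269 -0.28013526  0.10511793] [ 0.51028206 -0.2945641   0.09815434] [ 0.52378457 -0.26617036  0.11114863]
58 [ 0.51726383 -0.28008781  0.10550797] [ 0.50995154 -0.29445383  0.09819224] [ 0.52406615 -0.2668856   0.1120865 ]
```

Call:
move_arm([
  [-0.009,-0.047,0.001,0.108],
  [-0.018,-0.095,0.002,0.217],
  [-0.028,-0.142,0.003,0.325],
  [-0.037,-0.19,0.004,0.434],
  [-0.046,-0.237,0.005,0.542],
  [-0.055,-0.285,0.006,0.651],
  [-0.065,-0.332,0.007,0.759],
  [-0.076,-0.38,0.008,0.868],
  [-0.088,-0.427,0.01,0.976],
  [-0.1,-0.475,0.012,1.085],
  [-0.115,-0.522,0.014,1.193],
  [-0.13,-0.57,0.016,1.302],
  [-0.14,-0.62,0.018,1.41],
  [-0.14,-0.621,0.019,1.41],
  [-0.14,-0.621,0.019,1.41],
  [-0.14,-0.621,0.019,1.41],
])

```text
time: 34.1
ee_pos: [0.5164, -0.2793, 0.199]
eef_rot: [0.661, 0.751, -0.0, -0.001]
ft_force: [0.3, 0.3, 0.4]
width: 0.0523
```

Call:
move_arm([
  [0,0,0,0],
  [0,0,0,0],
])

```text
time: 34.3
ee_pos: [0.517, -0.2792, 0.2001]
eef_rot: [0.66, 0.751, 0.001, -0.0]
ft_force: [-0.3, 0.6, 0.2]
width: 0.0522
```

```bash
python3 -c "
from h import *
go(.517,-.28,.075,7.2); snap('side','s8');snap('wrist','w8')
crop('s8',260,230,420,400,4,'s8c')"
```

```text
t 34.3 p [ 0.517  -0.2792  0.2001] az 7.34 j7 0.73 F [-0.3  0.6  0.2] w 0.0522
shift [-9.000e-04 -1.000e-04  1.251e-01] roll 0.003 or 0.003
```

View pics/w8.png

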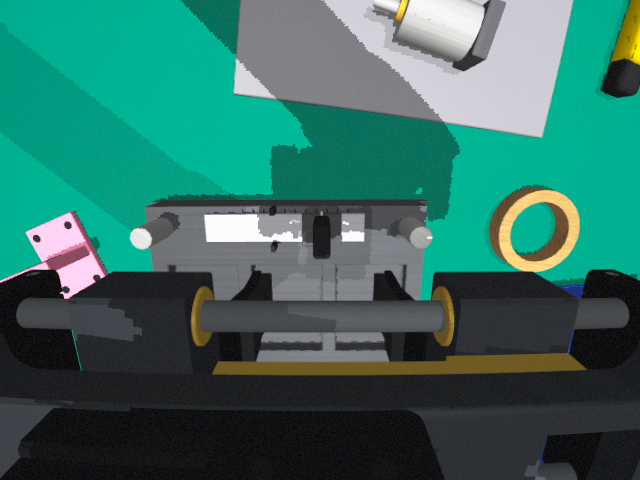

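View pics/s8c.png

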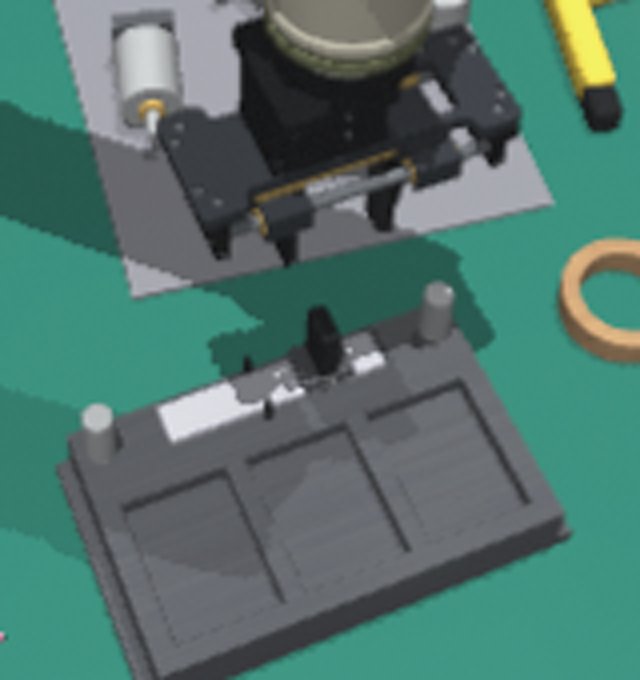

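Tab at (322,238) on the finger centre line; mark lines at (274,211) and (274,245), toward the tool's −y. I'll descend and grip.

Call:
move_arm([
  [-0.001,0,0.03,0],
  [-0.001,0,0.06,0],
  [-0.001,0,0.085,0],
  [-0.001,0,0.105,0],
  [-0.001,0,0.118,0],
  [-0.001,0,0.124,0],
  [-0.001,0,0.124,0],
  [-0.001,0,0.124,0],
])

```text
time: 35.2
ee_pos: [0.5172, -0.2819, 0.0769]
eef_rot: [0.661, 0.75, 0.0, 0.001]
ft_force: [-0.1, 0.7, 0.6]
width: 0.0522
```

Call:
move_arm([
  [0,0,0,0],
  [0,0,0,0],
  [0,0,0,0],
  [0,0,0,0],
  [0,0,0,0],
  [0,0,0,0],
  [0,0,0,0],
  [0,0,0,0],
  [0,0,0,0],
], claw=-1, newtons=40)

```text
time: 36.1
ee_pos: [0.5166, -0.2816, 0.076]
eef_rot: [0.661, 0.75, -0.0, -0.0]
ft_force: [-2.2, 0.8, 2.0]
width: 0.0137
```

Call:
move_arm([
  [0,-0.005,0,0],
  [0,-0.01,0,0],
  [0,-0.015,0,0],
  [0,-0.02,0,0],
  [0,-0.025,0,0],
  [0,-0.03,0,0],
  [0,-0.035,0,0],
  [0,-0.04,0,0],
  [0,-0.043,0,0],
  [0,-0.045,0,0],
  [0,-0.045,0,0],
  [0,-0.045,0,0],
])

```text
time: 37.3
ee_pos: [0.4729, -0.2873, 0.076]
eef_rot: [0.661, 0.75, 0.0, 0.001]
ft_force: [8.5, -3.1, -8.0]
width: 0.0135
```

```bash
python3 -c "
from h import *
go(.5166-.0446,-.2816-.0056,.076); snap('side','s9');crop('s9',260,230,420,380,5,'s9c');snap('wrist','w9')"
```

```text
t 37.3 p [ 0.4729 -0.2873  0.076 ] az 7.24 j7 0.83 F [ 8.5 -3.1 -8. ] w 0.0135
shift [ 0.0002 -0.0009  0.    ] roll 0 or 0.0
```

View pics/s9c.png

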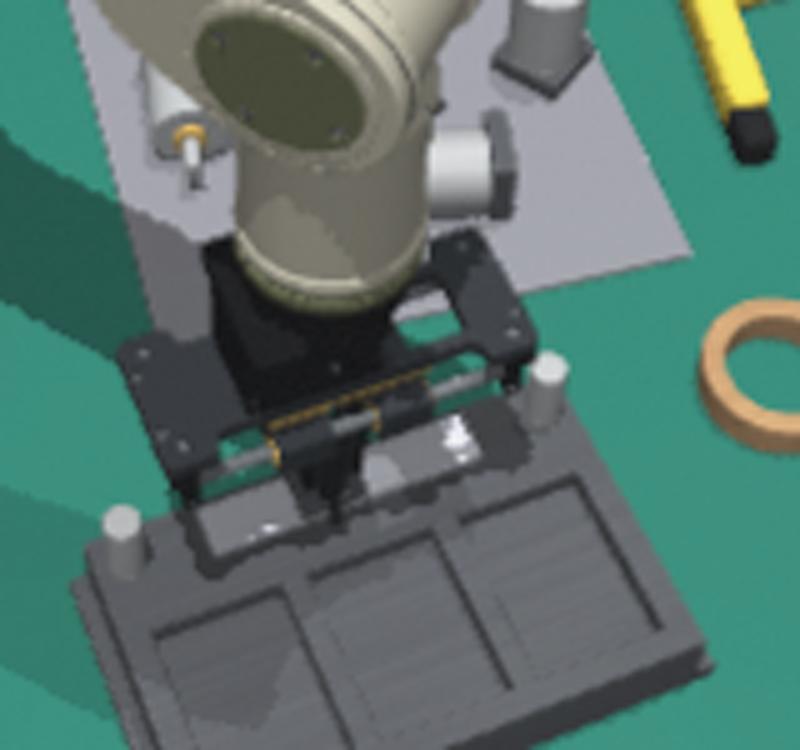

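View pics/w9.png

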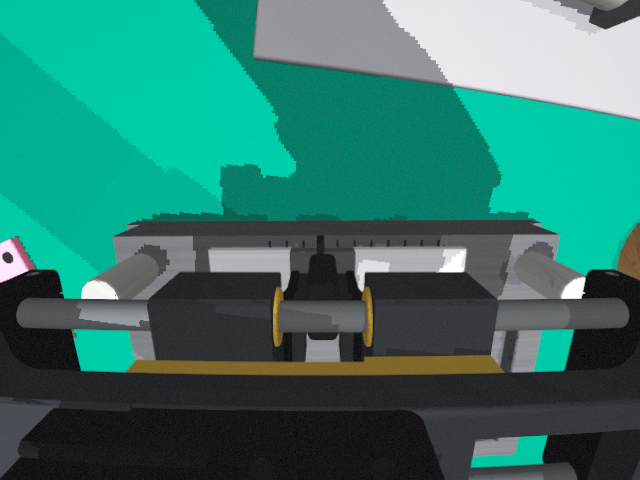

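Mark line at (320,243) lines up with the tab at (322,265); travel is about 44 mm and the force 8.5 N. I'll hold, return it and release.

Call:
move_arm([
  [0,0,0,0],
  [0,0,0,0],
  [0,0,0,0],
  [0,0,0,0],
  [0,0,0,0],
  [0,0,0,0],
  [0,0,0,0],
  [0,0,0,0],
  [0,0,0,0],
  [0,0,0,0],
  [0,0,0,0],
  [0,0,0,0],
])

```text
time: 38.6
ee_pos: [0.4729, -0.2873, 0.076]
eef_rot: [0.661, 0.75, 0.0, 0.001]
ft_force: [7.7, -1.7, -7.1]
width: 0.0136
```

Call:
move_arm([
  [0,0.008,0,0],
  [0,0.016,0,0],
  [0,0.024,0,0],
  [0,0.032,0,0],
  [0,0.038,0,0],
  [0,0.041,0,0],
  [0,0.043,0,0],
  [0,0.043,0,0],
])

```text
time: 39.4
ee_pos: [0.5148, -0.2818, 0.076]
eef_rot: [0.661, 0.75, 0.0, -0.0]
ft_force: [2.6, -0.8, -1.1]
width: 0.0134
```

Call:
move_arm([
  [0,0,0,0],
  [0,0,0,0],
  [0,0,0,0],
  [0,0,0,0],
  [0,0,0,0],
  [0,0,0,0],
  [0,0,-0.02,0],
  [0,0,-0.06,0],
  [0,0,-0.1,0],
  [0,0,-0.14,0],
  [0,0,-0.16,0],
], claw=0.2)

```text
time: 40.5
ee_pos: [0.5154, -0.2826, 0.2396]
eef_rot: [0.661, 0.75, 0.001, 0.002]
ft_force: [-0.2, -0.8, 0.1]
width: 0.0527
```

```bash
python3 -c "
from h import *
go(.5,-.2,.24); snap('top','t10');snap('side','s10');crop('s10',260,280,420,400,5,'s10c')
f=load('s10');g=load('side0')
for f in (g,load('s10')):
  u,v=np.meshgrid(np.arange(325,355),np.arange(295,330));W=world(f,u.ravel(),v.ravel());m=(W[:,2]>.095)&(W[:,2]<.115);print(m.sum(),W[m].mean(0))"
```

```text
t 40.5 p [ 0.5154 -0.2826  0.2396] az 7.19 j7 0.72 F [-0.2 -0.8  0.1] w 0.0527
shift [ 0.0839 -0.0049 -0.0006] roll 0 or 0.0
69 [ 0.51593228 -0.28286383  0.10362861]
71 [ 0.51606687 -0.28334834  0.10364354]
```

View pics/t10.png

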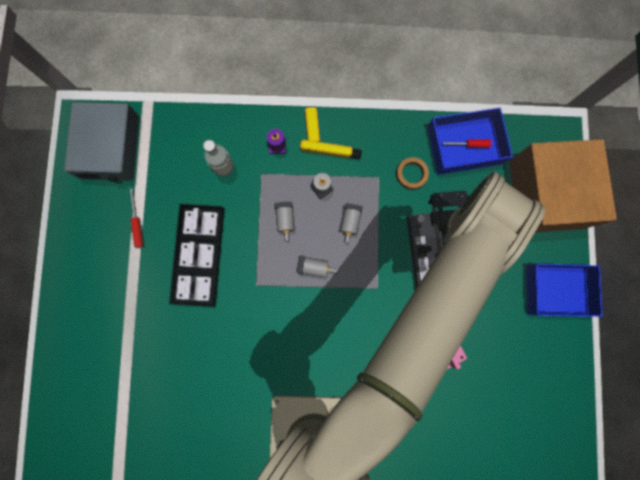

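View pics/s10c.png

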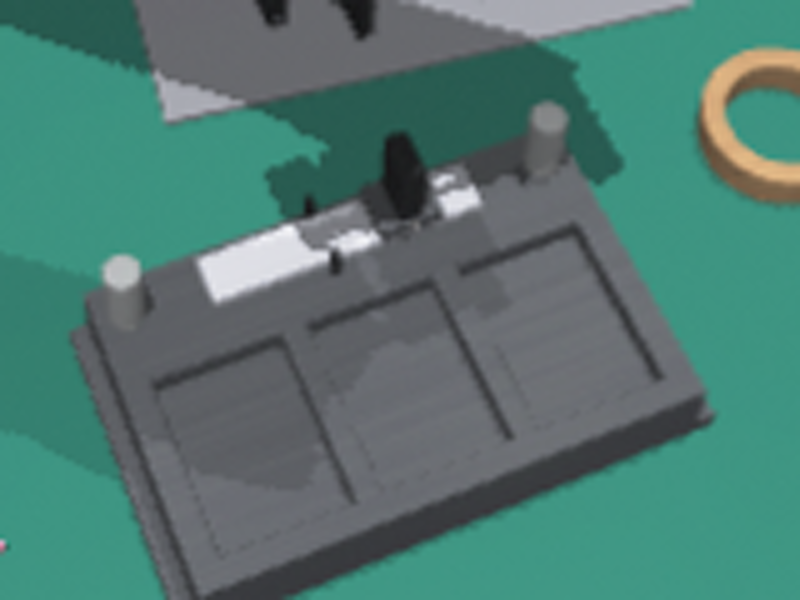

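Gauge is back home (tab position unchanged from the start, (0.516,−0.283)). Now the motors, starting with the right one.

```bash
cat >> h.py <<'E'
def motor(tag,box,zmin=.025):
    f=load(tag);u,v=np.meshgrid(np.arange(box[0],box[2]),np.arange(box[1],box[3]));W=world(f,u.ravel(),v.ravel());W=W[(W[:,2]>zmin)&(W[:,2]<.075)]
    A=W[:,:2];c=A.mean(0);e=np.linalg.svd(A-c,full_matrices=False)[2][0]
    l=(A-c)@e;n=np.array([-e[1],e[0]]);w=(A-c)@n
    print(tag,len(A),'c',c.round(4),'axis deg',np.degrees(np.arctan2(e[1],e[0])).round(1),'long',l.min().round(4),l.max().round(4),'lat',w.min().round(4),w.max().round(4),'zmax',np.percentile(W[:,2],98).round(4))
    print(' end-',(c+e*l.min()+n*(w.min()+w.max())/2).round(4),'end+',(c+e*l.max()+n*(w.min()+w.max())/2).round(4))
E
python3 -c "
from h import *
for t in ['top0','t7']:
  motor(t,(270,195,300,245));motor(t,(335,198,368,246));motor(t,(293,250,342,282))"
```

```text
top0 551 c [0.5993 0.0969] axis deg -172.2 long -0.0441 0.0607 lat -0.0246 0.0234 zmax 0.0576
 end- [0.6429 0.1035] end+ [0.539  0.0893]
top0 546 c [ 0.5989 -0.0855] axis deg 170.5 long -0.0441 0.0605 lat -0.0235 0.0243 zmax 0.0579
 end- [ 0.6423 -0.0932] end+ [ 0.5391 -0.0759]
top0 547 c [0.4661 0.0126] axis deg -97.1 long -0.0424 0.0623 lat -0.0228 0.0252 zmax 0.0581
 end- [0.4726 0.0546] end+ [ 0.4596 -0.0493]
t7 553 c [0.599 0.097] axis deg -172.8 long -0.0442 0.0613 lat -0.025 0.0233 zmax 0.0583
 end- [0.6428 0.1034] end+ [0.5381 0.0902]
t7 548 c [ 0.5989 -0.0854] axis deg 170.5 long -0.0448 0.0606 lat -0.0234 0.0243 zmax 0.0585
 end- [ 0.643  -0.0933] end+ [ 0.5391 -0.0759]
t7 546 c [0.4662 0.0126] axis deg -97.3 long -0.0424 0.0622 lat -0.023 0.0253 zmax 0.0582
 end- [0.4727 0.0545] end+ [ 0.4594 -0.0493]
```

```bash
python3 -c "
from h import *
go(.578,-.0825,.15,80.5)"
```

```text
t 40.6 p [ 0.5159 -0.2827  0.2391] az 7.21 j7 0.72 F [ 0.4  0.4 -1.3] w 0.0521
shift [0.191  0.0863 0.0892] roll -1.279 or -1.279
```

Claw opens to about 70 mm (0.6) for the 48 mm can.

Call:
move_arm([
  [0.035,0.015,0,-0.14],
  [0.07,0.03,0,-0.28],
  [0.11,0.05,0,-0.42],
  [0.15,0.065,0,-0.56],
  [0.191,0.0863,0.02,-0.7],
  [0.191,0.0863,0.04,-0.84],
  [0.191,0.0863,0.06,-0.98],
  [0.191,0.0863,0.08,-1.12],
  [0.191,0.0863,0.089,-1.279],
  [0.191,0.0863,0.089,-1.279],
  [0.191,0.0863,0.089,-1.279],
  [0.191,0.0863,0.089,-1.279],
], claw=0.6, newtons=8)

```text
time: 41.8
ee_pos: [0.5766, -0.0816, 0.1474]
eef_rot: [0.085, 0.996, 0.0, 0.0]
ft_force: [0.1, 0.2, -0.1]
width: 0.0696
```

```bash
python3 -c "
from h import *
snap('side','s11');go(.578,-.0825,.012,80.5);snap('wrist','w11');motor('w11',(180,50,450,265))"
```

```text
t 41.9 p [ 0.5767 -0.0816  0.1475] az 80.34 j7 1.59 F [ 0.3 -0.1 -0.1] w 0.0694
shift [-0.0013 -0.0007  0.1355] roll -0.003 or -0.003
w11 8172 c [ 0.5072 -0.0308] axis deg -37.3 long -0.0804 0.1186 lat -0.0457 0.0426 zmax 0.0545
 end- [0.4423 0.0166] end+ [ 0.6007 -0.1039]
```

View pics/w11.png

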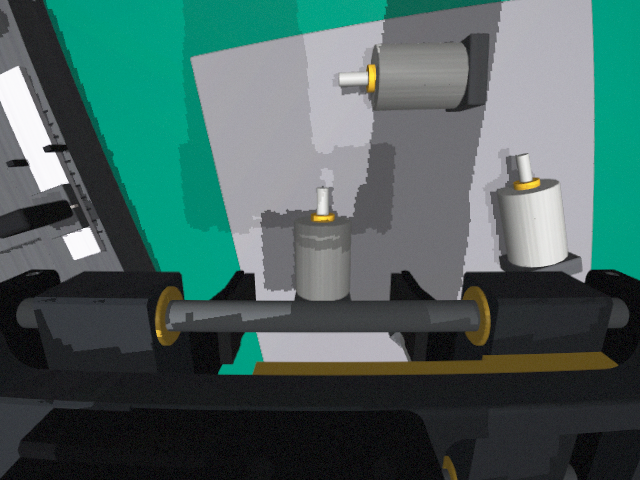

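Wrist view: the motor's shaft at (323,200) and can at (322,265) sit centred between the fingers. Down and grip lightly.

Call:
move_arm([
  [-0.001,0,0.03,0],
  [-0.001,0,0.06,0],
  [-0.001,0,0.09,0],
  [-0.001,0,0.115,0],
  [-0.001,0,0.128,0],
  [-0.001,0,0.134,0],
  [-0.001,0,0.134,0],
  [-0.001,0,0.134,0],
])

```text
time: 42.7
ee_pos: [0.5782, -0.0818, 0.0142]
eef_rot: [0.083, 0.997, 0.0, 0.001]
ft_force: [-0.4, -0.1, -0.1]
width: 0.0698
```

Call:
move_arm([
  [0,0,0,0],
  [0,0,0,0],
  [0,0,0,0],
  [0,0,0,0],
  [0,0,0,0],
  [0,0,0,0],
  [0,0,0,0],
  [0,0,0,0],
], claw=-1, newtons=8)

```text
time: 43.5
ee_pos: [0.5775, -0.0817, 0.0132]
eef_rot: [0.083, 0.997, 0.0, 0.0]
ft_force: [-1.1, 1.0, 4.8]
width: 0.048
```

Call:
move_arm([
  [-0.002,0,-0.007,0],
  [-0.005,0,-0.012,0],
  [-0.008,0,-0.017,0],
  [-0.012,0,-0.022,0],
  [-0.016,0,-0.027,0],
  [-0.021,0,-0.031,0],
  [-0.026,0,-0.035,0],
  [-0.031,0,-0.038,0],
  [-0.031,0,-0.038,0],
])

```text
time: 44.4
ee_pos: [0.6089, -0.0869, 0.0515]
eef_rot: [0.083, 0.997, -0.0, 0.001]
ft_force: [-0.3, -0.3, -0.6]
width: 0.0479
```

```bash
python3 -c "
from h import *
go(0.667,-.0973,.053,80.5);snap('side','s12');crop('s12',290,180,410,310,5,'s12c')"
```

```text
t 44.4 p [ 0.6089 -0.0869  0.0515] az 80.51 j7 1.65 F [-0.3 -0.3 -0.6] w 0.0479
shift [-0.059  -0.0007 -0.0014] roll 0.0 or 0.0
```

View pics/s12c.png

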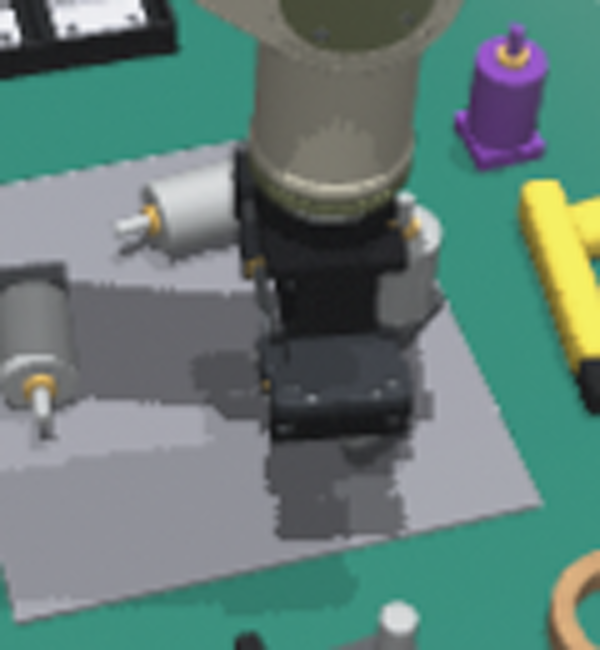

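Call:
move_arm([
  [-0.005,0,-0.004,0],
  [-0.011,0,-0.007,0],
  [-0.017,0,-0.009,0],
  [-0.023,0,-0.0105,0],
  [-0.029,0,-0.0115,0],
  [-0.035,0,-0.012,0],
  [-0.041,0,-0.012,0],
  [-0.047,0,-0.0115,0],
  [-0.053,0,-0.01,0],
  [-0.059,0,-0.008,0],
  [-0.059,0,-0.006,0],
  [-0.059,0,-0.006,0],
])

```text
time: 45.65
ee_pos: [0.6664, -0.0966, 0.0569]
eef_rot: [0.083, 0.997, 0.0, 0.0]
ft_force: [0.3, 0.5, -3.2]
width: 0.0479
```

```bash
python3 -c "
from h import *
go(0.667,-.0973,.053,80.5);snap('side','s13');crop('s13',290,180,410,310,5,'s13c');snap('wrist','w13')"
```

```text
t 45.6 p [ 0.6664 -0.0966  0.0569] az 80.5 j7 1.67 F [ 0.3  0.5 -3.2] w 0.0479
shift [-0.0008 -0.0006  0.0039] roll -0.0 or -0.0
```

View pics/s13c.png

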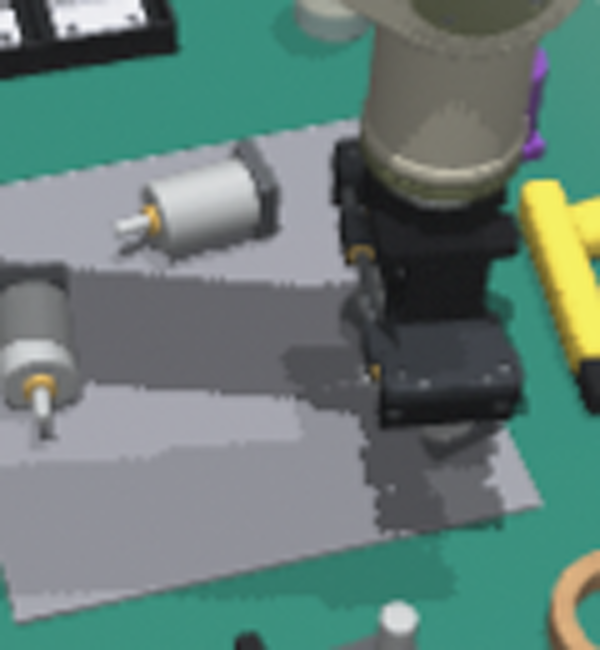

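View pics/w13.png

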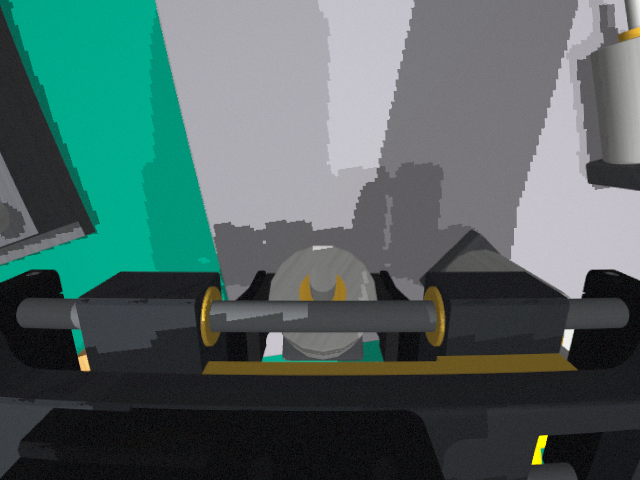

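The motor hangs upright in the jaws: can top at (322,270), shaft on it. I'll lower it onto its foot.

Call:
move_arm([
  [0,0,0.001,0],
  [0,0,0.002,0],
  [0,0,0.003,0],
  [0,0,0.004,0],
  [0,0,0.004,0],
  [0,0,0.004,0],
])

```text
time: 46.35
ee_pos: [0.6674, -0.0968, 0.0554]
eef_rot: [0.083, 0.997, 0.0, 0.002]
ft_force: [-2.9, 0.6, 11.1]
width: 0.0477
```

Call:
move_arm([
  [0,0,0.001,0],
  [0,0,0.002,0],
  [0,0,0.002,0],
])

```text
time: 46.65
ee_pos: [0.6674, -0.0968, 0.0534]
eef_rot: [0.083, 0.997, 0.0, 0.002]
ft_force: [-2.4, -0.4, 10.5]
width: 0.0477
```

Call:
move_arm([
  [0,0,-0.001,0],
  [0,0,-0.001,0],
  [0,0,-0.001,0],
])

```text
time: 46.95
ee_pos: [0.6669, -0.0967, 0.0533]
eef_rot: [0.083, 0.997, 0.0, 0.001]
ft_force: [-1.1, 0.8, 7.6]
width: 0.0477
```

Call:
move_arm([
  [0,0,0,0],
  [0,0,0,0],
  [0,0,0,0],
  [0,0,0,0],
  [0,0,0,0],
  [0,0,0,0],
  [0,0,-0.01,0],
  [0,0,-0.03,0],
  [0,0,-0.06,0],
  [0,0,-0.1,0],
  [0,0,-0.14,0],
  [0,0,-0.16,0],
], claw=0.5)

```text
time: 48.15
ee_pos: [0.6672, -0.0971, 0.2171]
eef_rot: [0.083, 0.997, 0.0, 0.003]
ft_force: [-0.6, -0.8, 0.2]
width: 0.0652
```

```bash
python3 -c "
from h import *
go(0.667,-.0973,.053,80.5);snap('side','s14');crop('s14',270,180,410,310,5,'s14c')"
```

```text
t 48.1 p [ 0.6672 -0.0971  0.2171] az 80.48 j7 1.63 F [-0.6 -0.8  0.2] w 0.0652
shift [ 0.001  -0.0004  0.1641] roll -0.0 or -0.0
```

View pics/s14c.png

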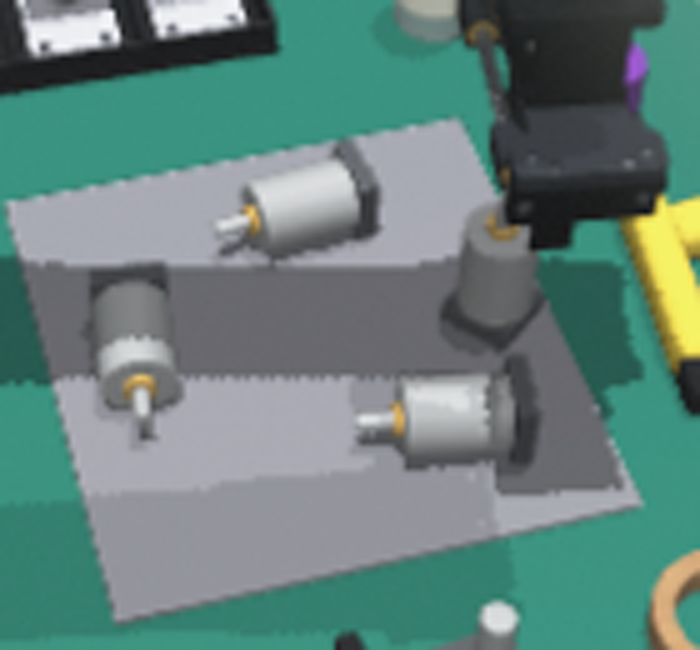

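The motor fell back over: it was still leaning about 45° when pressed (grip friction stopped its swing), so it now lies nearer the pallet's far side, around pixel (358,264). I'll re-measure and this time let it swing free at minimum grip before lowering.

```bash
python3 -c "
from h import *
motor('s14',(338,250,378,276));motor('side0',(326,250,368,276));go(.59,-.0915,.217,80.5)"
```

```text
s14 469 c [ 0.6392 -0.102 ] axis deg 167.9 long -0.0436 0.062 lat -0.0322 0.0187 zmax 0.0574
 end- [ 0.6833 -0.1045] end+ [ 0.58   -0.0824]
side0 465 c [ 0.5971 -0.0948] axis deg 167.2 long -0.0436 0.0616 lat -0.0334 0.0175 zmax 0.0574
 end- [ 0.6414 -0.0967] end+ [ 0.5388 -0.0734]
t 48.2 p [ 0.668  -0.0972  0.2193] az 80.48 j7 1.63 F [ 0.5 -1.   2.3] w 0.0655
shift [ 0.0779 -0.0073  0.0017] roll -0.0 or -0.0
```

```bash
python3 -c "
from h import *
go(.618,-.090,.012,80.7)"
```

```text
t 48.2 p [ 0.668  -0.0972  0.2193] az 80.48 j7 1.63 F [ 0.5 -1.   2.3] w 0.0655
shift [ 0.0522 -0.0013  0.2069] roll -0.004 or -0.004
```

Call:
move_arm([
  [0.02,-0.001,0,0],
  [0.04,-0.001,0.01,0],
  [0.052,-0.001,0.04,0],
  [0.052,-0.001,0.07,0],
  [0.052,-0.001,0.07,0],
  [0.052,-0.001,0.07,0],
])

```text
time: 48.8
ee_pos: [0.6149, -0.089, 0.1429]
eef_rot: [0.083, 0.997, -0.0, 0.0]
ft_force: [0.1, -0.2, 0.8]
width: 0.0651
```

```bash
python3 -c "
from h import *
go(.618,-.090,.012,80.7);snap('wrist','w15')"
```

```text
t 48.8 p [ 0.6149 -0.089   0.1429] az 80.5 j7 1.62 F [ 0.1 -0.2  0.8] w 0.0651
shift [-0.0033 -0.0004  0.1309] roll -0.004 or -0.004
```

View pics/w15.png

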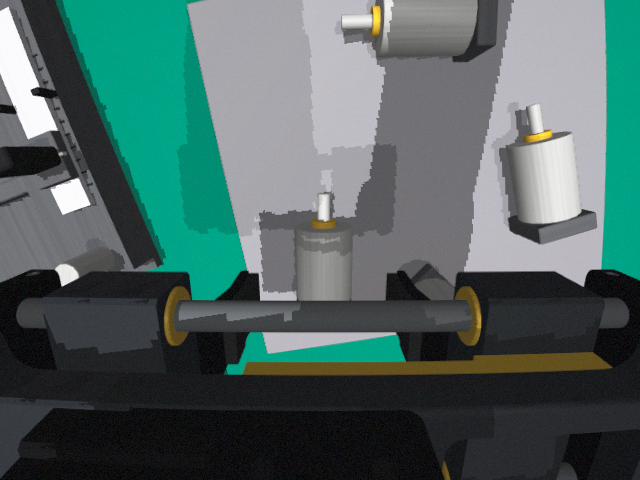

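Call:
move_arm([
  [-0.003,0,0.03,0],
  [-0.003,0,0.06,0],
  [-0.003,0,0.09,0],
  [-0.003,0,0.112,0],
  [-0.003,0,0.124,0],
  [-0.003,0,0.13,0],
  [-0.003,0,0.13,0],
])

```text
time: 49.55
ee_pos: [0.6182, -0.0896, 0.0126]
eef_rot: [0.083, 0.997, -0.0, 0.0]
ft_force: [0.0, -0.2, -0.3]
width: 0.0655
```

Call:
move_arm([
  [0,0,0,0],
  [0,0,0,0],
  [0,0,0,0],
  [0,0,0,0],
  [0,0,0,0],
  [0,0,0,0],
], claw=-1, newtons=6)

```text
time: 50.15
ee_pos: [0.6181, -0.0892, 0.0127]
eef_rot: [0.083, 0.997, 0.0, 0.0]
ft_force: [-1.3, 1.3, 6.0]
width: 0.0477
```

Call:
move_arm([
  [0,0,-0.01,0],
  [0,0,-0.02,0],
  [0,0,-0.03,0],
  [0,0,-0.04,0],
  [0,0,-0.05,0],
  [0,0,-0.058,0],
  [0,0,-0.06,0],
  [0,0,-0.06,0],
])

```text
time: 50.95
ee_pos: [0.6177, -0.0894, 0.0722]
eef_rot: [0.083, 0.997, 0.0, 0.0]
ft_force: [0.0, 0.1, -4.8]
width: 0.048
```

```bash
python3 -c "
from h import *
go(.618,-.090,.012,80.7);snap('wrist','w16');snap('side','s16');crop('s16',290,180,410,310,5,'s16c')"
```

```text
t 51.0 p [ 0.6177 -0.0894  0.0722] az 80.5 j7 1.65 F [ 0.   0.1 -4.8] w 0.048
shift [-0.0004 -0.0006  0.0602] roll -0.003 or -0.003
```

View pics/w16.png

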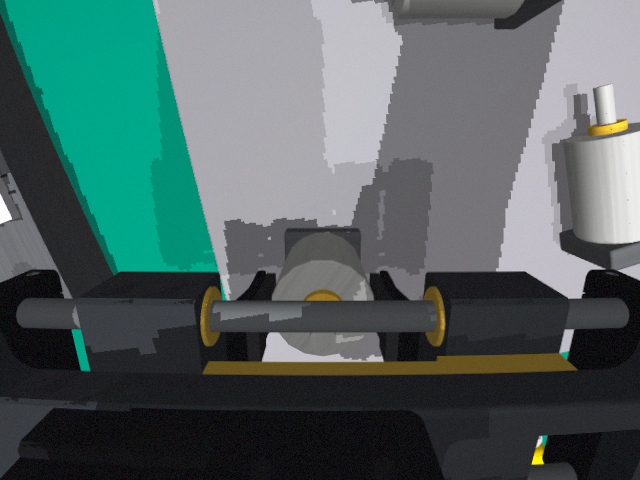

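View pics/s16c.png

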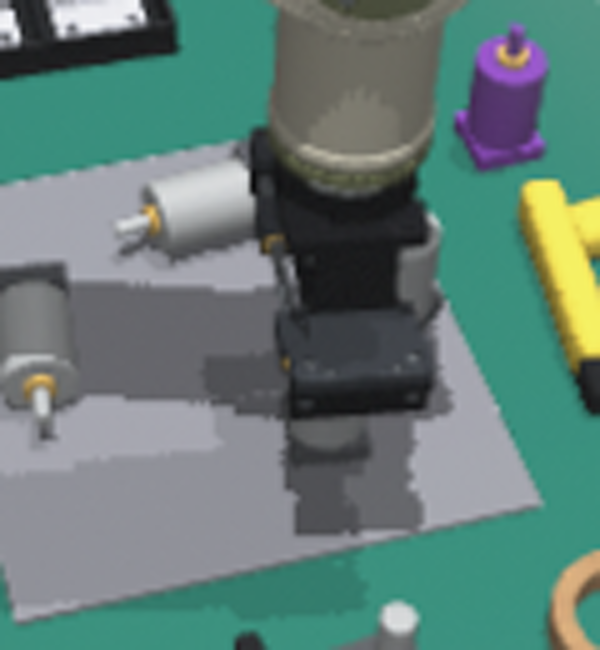

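```bash
cat >> h.py <<'E'
def sim(tag,out,tcp,az,tilt,L=.068,fz=None):
    # draw motor held at grip point, tilt (deg) about tool y; positive leans shaft toward tool +x
    f=load(tag);im=cv2.imread(f'pics/{tag}.png');a=np.radians(az);y=np.array([np.cos(a),np.sin(a),0]);x=np.array([-np.sin(a),np.cos(a),0]);t=np.radians(tilt)
    g=np.array(tcp)+[0,0,.019];ax=x*np.sin(t)+np.array([0,0,1])*np.cos(t);px=np.cross(y,ax)
    th=np.linspace(0,2*np.pi,60)
    top=g+ax*(.078-L)+.024*(np.outer(np.cos(th),px)+np.outer(np.sin(th),y))
    c=lambda d:[g+ax*(d-L)+.024*(i*px+j*y) for i,j in((1,1),(1,-1),(-1,-1),(-1,1))]
    for P,col in((top,(0,0,255)),(c(0),(0,255,0)),(c(.014),(255,0,255))):
        cv2.polylines(im,[np.round(proj(f,np.array(P))).astype(int)],True,col,1)
    cv2.imwrite(f'pics/{out}.png',im)
E
python3 -c "
from h import *
a=[.6177,-.0894,.0722]
for i,t in enumerate([0,8,-8,-16]): sim('w16','sm%d'%i,a,80.5,t)
ims=[cv2.imread('pics/sm%d.png'%i)[200:400,200:450] for i in range(4)]
cv2.imwrite('pics/sm.png',cv2.resize(np.vstack([np.hstack(ims[:2]),np.hstack(ims[2:])]),None,fx=1.5,fy=1.5))"
```

```text
(no output)
```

View pics/sm.png

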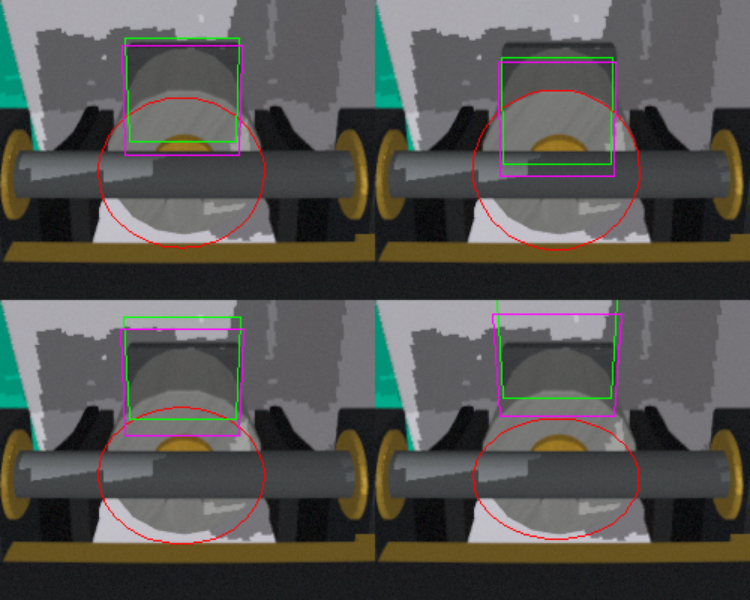

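Overlay: the motor now hangs within about 2° of vertical (foot outline at 0° fits). Lowering it here.

Call:
move_arm([
  [0,0,0.003,0],
  [0,0,0.006,0],
  [0,0,0.009,0],
  [0,0,0.011,0],
  [0,0,0.013,0],
  [0,0,0.014,0],
  [0,0,0.015,0],
  [0,0,0.015,0],
])

```text
time: 51.85
ee_pos: [0.6195, -0.0897, 0.0588]
eef_rot: [0.083, 0.997, 0.0, 0.002]
ft_force: [1.5, -1.4, 7.9]
width: 0.0478
```

Call:
move_arm([
  [0,0,0.001,0],
  [0,0,0.002,0],
  [0,0,0.003,0],
  [0,0,0.003,0],
])

```text
time: 52.25
ee_pos: [0.6194, -0.0897, 0.0558]
eef_rot: [0.083, 0.997, 0.0, 0.002]
ft_force: [1.7, -0.2, 7.7]
width: 0.0476
```

```bash
python3 -c "
from h import *
go(.618,-.090,.012,80.7);s=read_state()['ee_pos'];snap('wrist','w17');
for i,t in enumerate([0,4,-4,-8]): sim('w17','sm%d'%i,s,80.5,t,L=s[2]+.019-.006)
ims=[cv2.imread('pics/sm%d.png'%i)[200:400,200:450] for i in range(4)]
cv2.imwrite('pics/smb.png',cv2.resize(np.vstack([np.hstack(ims[:2]),np.hstack(ims[2:])]),None,fx=1.5,fy=1.5))"
```

```text
t 52.2 p [ 0.6194 -0.0897  0.0558] az 80.5 j7 1.66 F [ 1.7 -0.2  7.7] w 0.0476
shift [ 0.0015 -0.0005  0.0438] roll -0.004 or -0.004
```

View pics/smb.png

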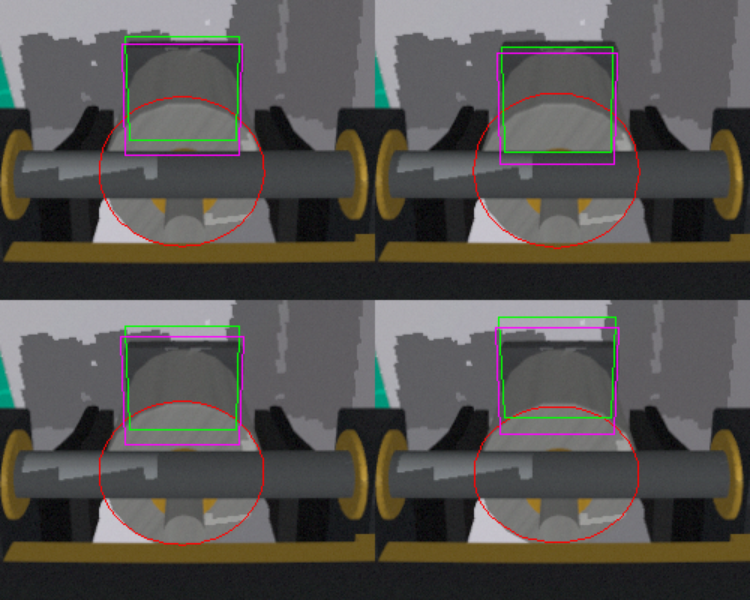

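Call:
move_arm([
  [0,0,-0.001,0],
  [0,0,-0.001,0],
])

```text
time: 52.5
ee_pos: [0.6189, -0.0896, 0.056]
eef_rot: [0.083, 0.997, 0.0, 0.001]
ft_force: [3.4, -0.8, 3.4]
width: 0.0477
```

Call:
move_arm([
  [0,0,0,0],
  [0,0,0,0],
  [0,0,0,0],
  [0,0,0,0],
  [0,0,0,0],
  [0,0,0,0],
  [0,0,-0.01,0],
  [0,0,-0.03,0],
  [0,0,-0.06,0],
  [0,0,-0.1,0],
  [0,0,-0.14,0],
  [0,0,-0.16,0],
], claw=0.5)

```text
time: 53.7
ee_pos: [0.6187, -0.09, 0.2198]
eef_rot: [0.083, 0.997, 0.0, 0.003]
ft_force: [0.9, -0.1, -0.8]
width: 0.0656
```

```bash
python3 -c "
from h import *
snap('side','s18');crop('s18',270,180,410,310,5,'s18c');go(.577,.095,.15,97.5)
motor('s18',(308,208,348,236))"
```

```text
t 53.8 p [ 0.6195 -0.0901  0.2219] az 80.47 j7 1.6 F [1.8 0.1 2.9] w 0.0654
shift [0.0731 0.1754 0.0716] roll -0.297 or -0.297
s18 391 c [0.599  0.0882] axis deg -175.6 long -0.0453 0.0608 lat -0.0319 0.0186 zmax 0.0575
 end- [0.6437 0.0984] end+ [0.5379 0.0901]
```

View pics/s18c.png

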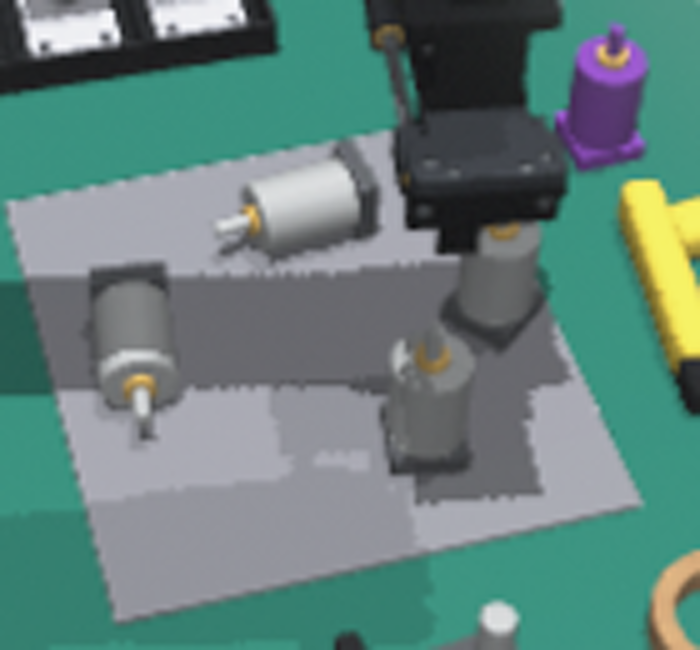

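Right motor stands. Next the left motor.

Call:
move_arm([
  [0.02,0.045,0,-0.08],
  [0.04,0.09,0,-0.16],
  [0.06,0.135,0,-0.24],
  [0.074,0.175,0,-0.297],
  [0.074,0.175,0.035,-0.297],
  [0.074,0.175,0.07,-0.297],
  [0.074,0.175,0.072,-0.297],
  [0.074,0.175,0.072,-0.297],
  [0.074,0.175,0.072,-0.297],
], claw=0.6)

```text
time: 54.65
ee_pos: [0.5746, 0.0952, 0.1451]
eef_rot: [-0.065, 0.998, 0.0, 0.001]
ft_force: [0.6, 0.2, 0.4]
width: 0.0701
```

```bash
python3 -c "
from h import *
go(.5754,.0947,.012,97.5);snap('wrist','w19')"
```

```text
t 54.6 p [0.5746 0.0952 0.1451] az 97.47 j7 1.55 F [0.6 0.2 0.4] w 0.0701
shift [-0.0003 -0.0006  0.1331] roll -0.0 or -0.0
```

View pics/w19.png

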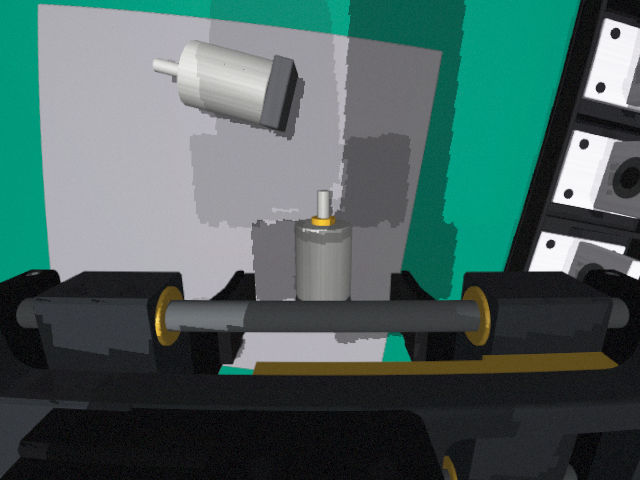

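Left motor is centred (shaft (323,203), can (323,265)). Same routine: down, grip at 6 N, lift straight.

Call:
move_arm([
  [0,-0.0005,0.03,0],
  [0,-0.0005,0.06,0],
  [0,-0.0005,0.09,0],
  [0,-0.0005,0.112,0],
  [0,-0.0005,0.126,0],
  [0,-0.0005,0.132,0],
  [0,-0.0005,0.132,0],
])

```text
time: 55.4
ee_pos: [0.574, 0.095, 0.0114]
eef_rot: [-0.066, 0.998, 0.0, 0.0]
ft_force: [-0.2, -1.2, 0.2]
width: 0.0695
```

Call:
move_arm([
  [0,0,0,0],
  [0,0,0,0],
  [0,0,0,0],
  [0,0,0,0],
  [0,0,0,0],
  [0,0,0,0],
  [0,0,0,0],
], claw=-1, newtons=6)

```text
time: 56.1
ee_pos: [0.5739, 0.0951, 0.0115]
eef_rot: [-0.066, 0.998, 0.0, 0.0]
ft_force: [-1.0, 0.1, 6.4]
width: 0.0479
```

Call:
move_arm([
  [0,0,-0.01,0],
  [0,0,-0.02,0],
  [0,0,-0.03,0],
  [0,0,-0.04,0],
  [0,0,-0.05,0],
  [0,0,-0.058,0],
  [0,0,-0.06,0],
  [0,0,-0.06,0],
])

```text
time: 56.9
ee_pos: [0.5736, 0.095, 0.0712]
eef_rot: [-0.066, 0.998, 0.0, 0.0]
ft_force: [0.2, 0.5, -5.2]
width: 0.0479
```

```bash
cat > sm.py <<'E'
import sys
from h import *
go(.578,-.0825,.012);st=read_state();s=st['ee_pos'];R=Ro.from_quat(st['eef_rot']).as_matrix();az=np.degrees(np.arctan2(R[1,1],R[0,1]))
tag,out=sys.argv[1:3];L=float(sys.argv[3]) if len(sys.argv)>3 else s[2]+.013
snap('wrist',tag)
for i,t in enumerate([0,8,-8,20]): sim(tag,'sm%d'%i,s,az,t,L=L)
ims=[cv2.imread('pics/sm%d.png'%i)[200:400,200:450] for i in range(4)]
cv2.imwrite(f'pics/{out}.png',cv2.resize(np.vstack([np.hstack(ims[:2]),np.hstack(ims[2:])]),None,fx=1.5,fy=1.5))
E
python3 sm.py w20 sm20 .068
```

```text
t 56.9 p [0.5736 0.095  0.0712] az 97.52 j7 1.57 F [ 0.2  0.5 -5.2] w 0.0479
shift [ 0.0189 -0.1765  0.0591] roll 0 or 0.0
```

View pics/sm20.png

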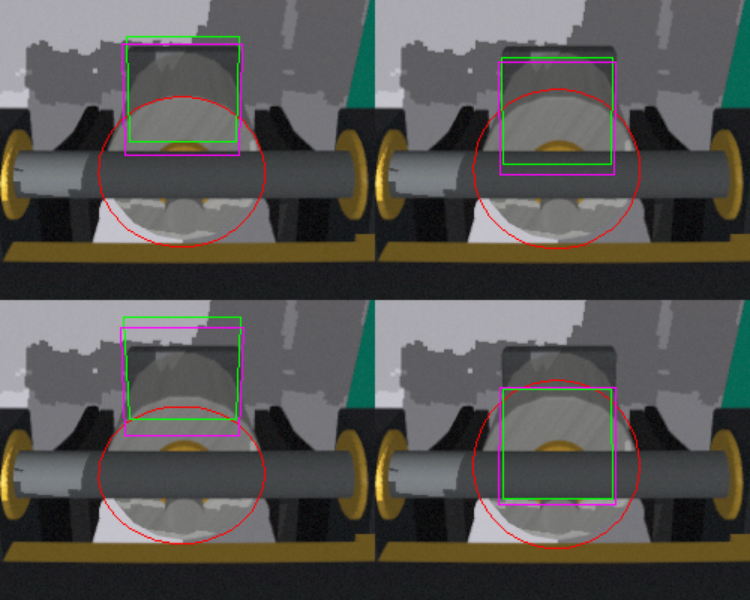

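Hangs within about 3° of vertical; lower.

Call:
move_arm([
  [0,0,0.003,0],
  [0,0,0.006,0],
  [0,0,0.009,0],
  [0,0,0.011,0],
  [0,0,0.013,0],
  [0,0,0.014,0],
  [0,0,0.015,0],
  [0,0,0.015,0],
])

```text
time: 57.75
ee_pos: [0.5753, 0.0951, 0.0575]
eef_rot: [-0.065, 0.998, 0.0, 0.002]
ft_force: [1.1, -0.8, 7.2]
width: 0.0478
```

Call:
move_arm([
  [0,0,0.001,0],
  [0,0,0.002,0],
  [0,0,0.003,0],
  [0,0,0.003,0],
])

```text
time: 58.15
ee_pos: [0.5753, 0.0951, 0.0545]
eef_rot: [-0.065, 0.998, 0.0, 0.002]
ft_force: [0.5, -0.6, 7.5]
width: 0.0477
```

Call:
move_arm([
  [0,0,-0.001,0],
  [0,0,-0.001,0],
])

```text
time: 58.35
ee_pos: [0.5747, 0.095, 0.0547]
eef_rot: [-0.066, 0.998, 0.0, 0.001]
ft_force: [3.9, 0.0, 3.3]
width: 0.0476
```

```bash
python3 sm.py w21 sm21
```

```text
t 58.4 p [0.5747 0.095  0.0547] az 97.51 j7 1.58 F [3.9 0.  3.3] w 0.0476
shift [ 0.02   -0.1764  0.0426] roll 0 or 0.0
```

View pics/sm21.png

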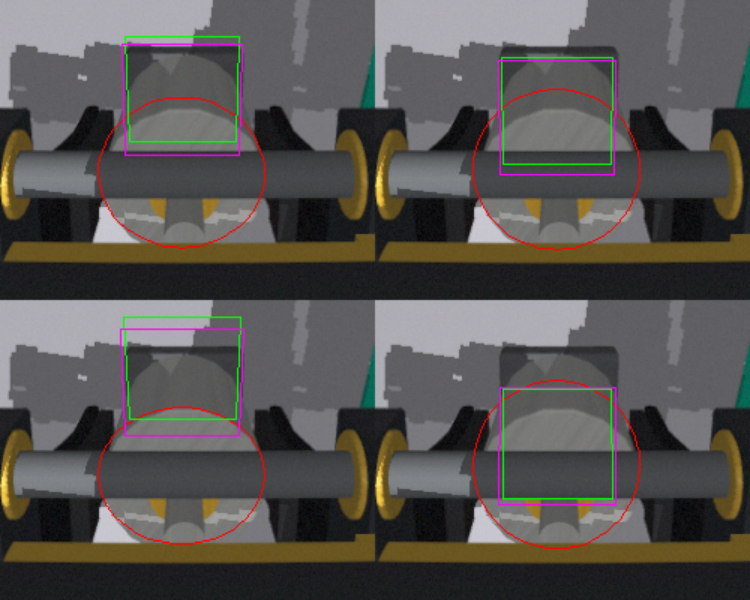

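Same picture as the first motor when it stood flat. Release.

Call:
move_arm([
  [0,0,0,0],
  [0,0,0,0],
  [0,0,0,0],
  [0,0,0,0],
  [0,0,0,0],
  [0,0,0,0],
  [0,0,-0.01,0],
  [0,0,-0.03,0],
  [0,0,-0.06,0],
  [0,0,-0.1,0],
  [0,0,-0.14,0],
  [0,0,-0.16,0],
], claw=0.5)

```text
time: 59.6
ee_pos: [0.5747, 0.0948, 0.2187]
eef_rot: [-0.065, 0.998, 0.001, 0.002]
ft_force: [0.2, 0.0, -0.4]
width: 0.065
```

```bash
python3 -c "
from h import *
snap('side','s22');crop('s22',260,180,410,310,5,'s22c');go(.464,-.0129,.2,-7.2);motor('s22',(284,230,308,266));motor('side0',(284,230,308,266))"
```

```text
t 59.6 p [0.5756 0.095  0.2208] az 97.5 j7 1.53 F [-0.  -0.5  2.6] w 0.0648
shift [ 0.1249 -0.0925  0.0197] roll 1.827 or 1.827
s22 426 c [0.465  0.0061] axis deg -97.2 long -0.0509 0.0565 lat -0.0233 0.0246 zmax 0.0581
 end- [0.472  0.0565] end+ [ 0.4585 -0.05  ]
side0 424 c [0.4651 0.0062] axis deg -97.2 long -0.0511 0.0582 lat -0.0233 0.0243 zmax 0.0578
 end- [0.472  0.0568] end+ [ 0.4583 -0.0515]
```

View pics/s22c.png

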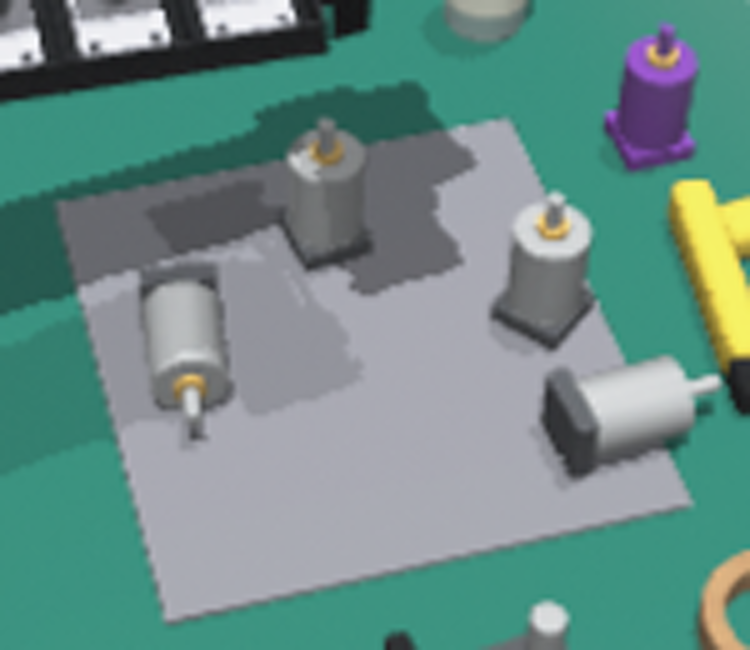

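Left motor stands. The right motor has been knocked: it now lies at about (365,263) with its shaft over the pallet's far edge, pointing away. I'll do the near motor first, then come back.

Call:
move_arm([
  [0.012,-0.009,0.002,0.149],
  [0.025,-0.018,0.004,0.298],
  [0.037,-0.028,0.006,0.447],
  [0.05,-0.037,0.008,0.596],
  [0.062,-0.046,0.01,0.745],
  [0.075,-0.055,0.012,0.894],
  [0.087,-0.065,0.014,1.043],
  [0.1,-0.074,0.016,1.192],
  [0.112,-0.083,0.018,1.341],
  [0.125,-0.0925,0.02,1.49],
  [0.125,-0.0925,0.04,1.639],
  [0.125,-0.0925,0.06,1.788],
  [0.125,-0.0925,0.07,1.827],
  [0.125,-0.0925,0.07,1.827],
  [0.125,-0.0925,0.07,1.827],
], claw=0.6)

```text
time: 61.15
ee_pos: [0.4619, -0.0132, 0.1446]
eef_rot: [0.749, 0.662, 0.0, 0.0]
ft_force: [-0.0, 0.4, -0.1]
width: 0.0696
```

```bash
python3 -c "
from h import *
go(.4642,-.0129,.012,-7.2);snap('wrist','w23')"
```

```text
t 61.1 p [ 0.4619 -0.0132  0.1446] az -7.08 j7 -0.18 F [-0.   0.4 -0.1] w 0.0696
shift [0.0006 0.0022 0.1326] roll 0.002 or 0.002
```

View pics/w23.png

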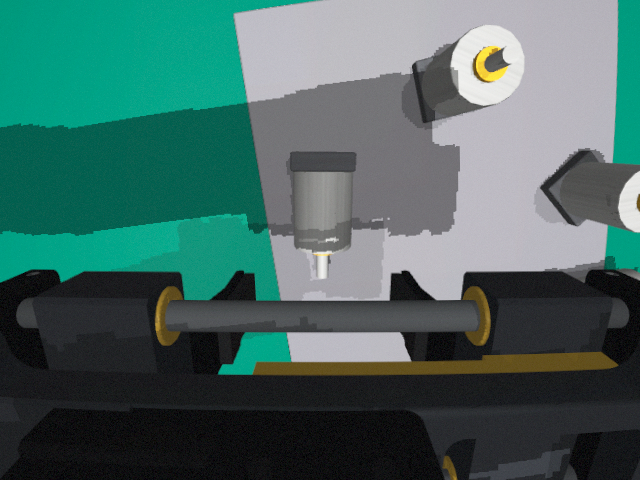

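```bash
python3 -c "
from h import *
f=load('w23');s=np.array([.4619,-.0132]);a=np.radians(-7.1);x=np.array([-np.sin(a),np.cos(a)])
for L in (.060,.068,.078): print(L,[proj(f,[*(s+x*(.068-L)*-1*-1),z]) for z in (.03,.054)])
p=world(f,[292,353,322],[200,200,248],.03);print(p);motor('w23',(280,145,365,262))"
```

```text
0.06 [array([[321.94745272, 227.68068317]]), array([[321.95636887, 234.57592586]])]
0.068 [array([[321.94670712, 236.95090417]]), array([[321.95551169, 244.61262697]])]
0.078 [array([[321.94582873, 248.35409991]]), array([[321.95450304, 256.93791114]])]
[[ 0.44140496  0.02084883  0.03      ]
 [ 0.49102269  0.01467657  0.03      ]
 [ 0.46074835 -0.02281816  0.03      ]]
w23 6092 c [0.4663 0.0188] axis deg -97.5 long -0.0375 0.0527 lat -0.0242 0.024 zmax 0.055
 end- [0.4711 0.056 ] end+ [ 0.4594 -0.0335]
```

Call:
move_arm([
  [0,0.001,0.03,0],
  [0,0.001,0.06,0],
  [0,0.001,0.09,0],
  [0,0.001,0.112,0],
  [0,0.001,0.126,0],
  [0,0.001,0.132,0],
  [0,0.001,0.132,0],
])

```text
time: 61.9
ee_pos: [0.4629, -0.0132, 0.0121]
eef_rot: [0.75, 0.662, -0.0, -0.0]
ft_force: [0.2, -0.0, 0.4]
width: 0.0695
```

Call:
move_arm([
  [0,0,0,0],
  [0,0,0,0],
  [0,0,0,0],
  [0,0,0,0],
  [0,0,0,0],
  [0,0,0,0],
  [0,0,0,0],
], claw=-1, newtons=6)

```text
time: 62.6
ee_pos: [0.4629, -0.0133, 0.0124]
eef_rot: [0.75, 0.662, 0.0, -0.0]
ft_force: [-2.4, -0.1, 6.8]
width: 0.0483
```

Call:
move_arm([
  [0,0,-0.01,0],
  [0,0,-0.02,0],
  [0,0,-0.03,0],
  [0,0,-0.04,0],
  [0,0,-0.05,0],
  [0,0,-0.058,0],
  [0,0,-0.06,0],
  [0,0,-0.06,0],
])

```text
time: 63.4
ee_pos: [0.4629, -0.0132, 0.0722]
eef_rot: [0.75, 0.662, 0.0, 0.0]
ft_force: [-0.8, -0.4, -3.8]
width: 0.0479
```

```bash
python3 sm.py w24 sm24 .068
```

```text
t 63.4 p [ 0.4629 -0.0132  0.0722] az -7.16 j7 -0.12 F [-0.8 -0.4 -3.8] w 0.0479
shift [-0.0544  0.1229  0.0603] roll 0 or 0.0
```

View pics/sm24.png

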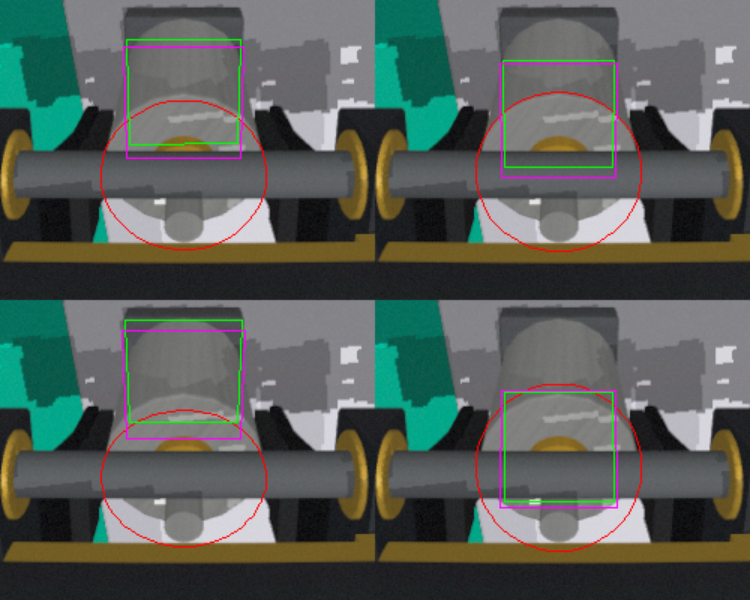

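Leans about 13°, past its tipping point, so lowering will right it.

Call:
move_arm([
  [0,0,0.003,0],
  [0,0,0.006,0],
  [0,0,0.009,0],
  [0,0,0.011,0],
  [0,0,0.013,0],
  [0,0,0.014,0],
  [0,0,0.015,0],
  [0,0,0.015,0],
])

```text
time: 64.25
ee_pos: [0.463, -0.0123, 0.0573]
eef_rot: [0.75, 0.662, 0.0, -0.001]
ft_force: [-3.0, 2.6, 7.0]
width: 0.0477
```

Call:
move_arm([
  [0,0,0.001,0],
  [0,0,0.002,0],
  [0,0,0.003,0],
  [0,0,0.004,0],
  [0,0,0.004,0],
])

```text
time: 64.75
ee_pos: [0.4629, -0.0122, 0.0532]
eef_rot: [0.75, 0.662, 0.0, -0.001]
ft_force: [-3.3, 3.7, 6.7]
width: 0.0475
```

Call:
move_arm([
  [0,0,-0.001,0],
  [0,0,-0.001,0],
])

```text
time: 64.95
ee_pos: [0.4626, -0.0134, 0.0537]
eef_rot: [0.75, 0.662, -0.0, 0.0]
ft_force: [-0.2, -0.1, -3.7]
width: 0.0476
```

```bash
python3 sm.py w25 sm25
```

```text
t 65.0 p [ 0.4626 -0.0134  0.0537] az -7.16 j7 -0.1 F [-0.2 -0.1 -3.7] w 0.0476
shift [-0.0541  0.1231  0.0417] roll 0 or 0.0
```

View pics/sm25.png

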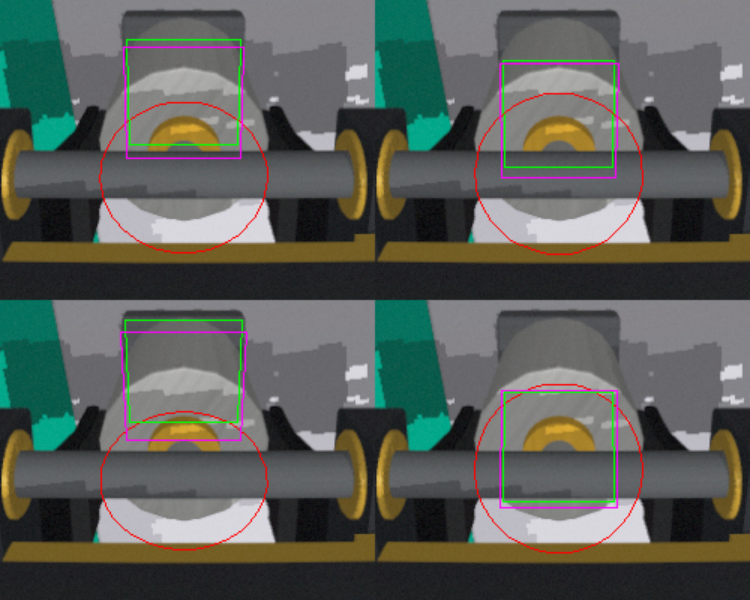

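Call:
move_arm([
  [0,0,0.001,0],
  [0,0,0.001,0],
  [0,0,0.001,0],
])

```text
time: 65.3
ee_pos: [0.4628, -0.0131, 0.0531]
eef_rot: [0.75, 0.662, 0.0, -0.0]
ft_force: [-2.2, 1.1, 2.4]
width: 0.0474
```

Call:
move_arm([
  [0,0,0,0],
  [0,0,0,0],
  [0,0,0,0],
  [0,0,0,0],
  [0,0,0,0],
  [0,0,0,0],
], claw=0.5)

```text
time: 65.9
ee_pos: [0.4628, -0.0133, 0.053]
eef_rot: [0.75, 0.662, 0.0, 0.0]
ft_force: [-0.5, -0.5, -0.3]
width: 0.0654
```

```bash
python3 sm.py w26 sm26
```

```text
t 65.9 p [ 0.4628 -0.0133  0.053 ] az -7.17 j7 -0.1 F [-0.5 -0.5 -0.3] w 0.0654
shift [-0.0543  0.1229  0.041 ] roll 0 or 0.0
```

View pics/sm26.png

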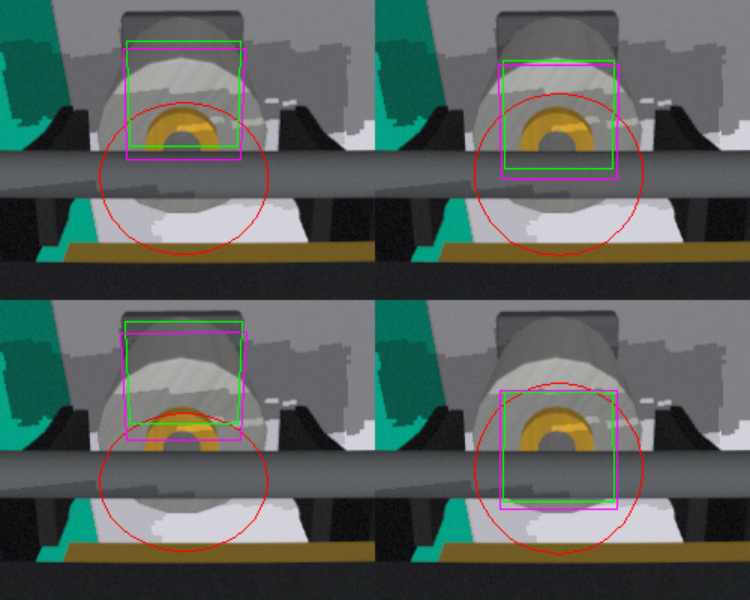

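Released and settled upright, offset within the jaws. Lifting clear.

Call:
move_arm([
  [0,0,-0.01,0],
  [0,0,-0.03,0],
  [0,0,-0.06,0],
  [0,0,-0.1,0],
  [0,0,-0.14,0],
  [0,0,-0.17,0],
  [0,0,-0.17,0],
])

```text
time: 66.65
ee_pos: [0.4648, -0.0134, 0.2278]
eef_rot: [0.75, 0.661, 0.003, 0.002]
ft_force: [0.4, -0.7, 0.1]
width: 0.0652
```

```bash
python3 -c "
from h import *
snap('side','s27');crop('s27',260,180,410,310,5,'s27c');snap('top','t27');crop('t27',240,150,390,300,4,'t27c');motor('s27',(362,246,408,282));go(.6,-.1,.2)"
```

```text
s27 481 c [ 0.7067 -0.1132] axis deg -170.3 long -0.0968 0.0433 lat -0.0341 0.0223 zmax 0.0572
 end- [ 0.8011 -0.091 ] end+ [ 0.663  -0.1147]
t 66.8 p [ 0.463  -0.0133  0.2238] az -7.17 j7 -0.22 F [ 0.3 -0.1 -0.7] w 0.0653
shift [-0.0689  0.1467  0.0239] roll 0 or 0.0
```

View pics/s27c.png

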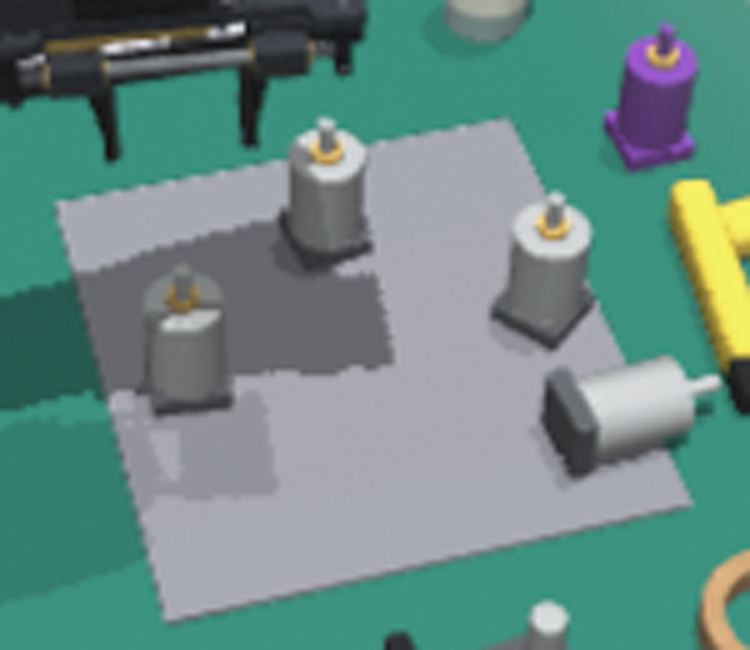

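View pics/t27c.png

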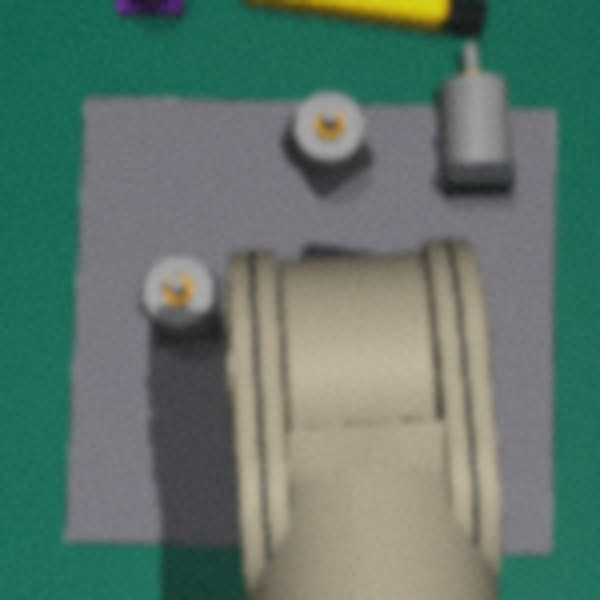

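```bash
python3 -c "
from h import *
motor('t27',(348,160,372,200));motor('t27',(346,166,376,200))"
```

```text
t27 522 c [ 0.7057 -0.1052] axis deg -175.4 long -0.0659 0.039 lat -0.023 0.0249 zmax 0.0579
 end- [ 0.7715 -0.1009] end+ [ 0.6669 -0.1093]
t27 506 c [ 0.7039 -0.1053] axis deg -175.0 long -0.0524 0.0373 lat -0.0232 0.0252 zmax 0.0579
 end- [ 0.7562 -0.1017] end+ [ 0.6668 -0.1096]
```

Near and left motors and motor_d all stand. The knocked motor: foot end (0.667,−0.109), shaft pointing +x. Motor_d is close to where the gripper body will be, so I'll offset the grasp 12 mm to −y and stay a little higher.

```bash
python3 -c "
from h import *
go(.735,-.116,.2,-90)
f=load('t27');u,v=np.meshgrid(np.arange(300,366),np.arange(130,166));W=world(f,u.ravel(),v.ravel());m=(W[:,2]>.015)&(W[:,0]>.76);print('glue',W[m].min(0),W[m].max(0))
u,v=np.meshgrid(np.arange(308,336),np.arange(168,200));W=world(f,u.ravel(),v.ravel());m=(W[:,2]>.078);print('d',W[m].mean(0),W[m].min(0),W[m].max(0))"
```

```text
t 66.8 p [ 0.463  -0.0133  0.2238] az -7.17 j7 -0.22 F [ 0.3 -0.1 -0.7] w 0.0653
shift [-0.0679  0.2827  0.0241] roll 1.446 or 1.446
glue [ 0.76052142 -0.1133677   0.01530984] [0.86230205 0.06237349 0.04168413]
d [ 0.69051949 -0.00289215  0.10168311] [ 0.36474847 -0.02539935  0.07851268] [0.71774456 0.01852806 1.31068988]
```

```bash
python3 -c "
from h import *
f=load('t27');print(world(f,[361,345,361],[150,158,158],.02))"
```

```text
[[ 0.80788755 -0.11338799  0.02      ]
 [ 0.78237396 -0.06776645  0.02      ]
 [ 0.7839763  -0.11377544  0.02      ]]
```

Call:
move_arm([
  [-0.007,0.028,0,0.149],
  [-0.014,0.056,0,0.298],
  [-0.02,0.085,0,0.447],
  [-0.027,0.113,0,0.596],
  [-0.034,0.141,0,0.745],
  [-0.041,0.17,0,0.894],
  [-0.048,0.198,0,1.043],
  [-0.054,0.226,0,1.192],
  [-0.061,0.254,0,1.341],
  [-0.068,0.283,0,1.446],
  [-0.068,0.283,0.03,1.446],
  [-0.068,0.283,0.06,1.446],
  [-0.068,0.283,0.06,1.446],
  [-0.068,0.283,0.06,1.446],
], claw=1)

```text
time: 68.15
ee_pos: [0.7345, -0.1159, 0.1625]
eef_rot: [1.0, -0.0, -0.001, -0.0]
ft_force: [0.5, -0.1, 0.7]
width: 0.0868
```

```bash
python3 -c "
from h import *
go(.735,-.116,.02,-90);snap('wrist','w28')"
```

```text
t 68.2 p [ 0.7345 -0.1159  0.1625] az -90.02 j7 -1.22 F [ 0.5 -0.1  0.7] w 0.0868
shift [8.000e-04 1.000e-04 1.425e-01] roll -0.0 or -0.0
```

View pics/w28.png

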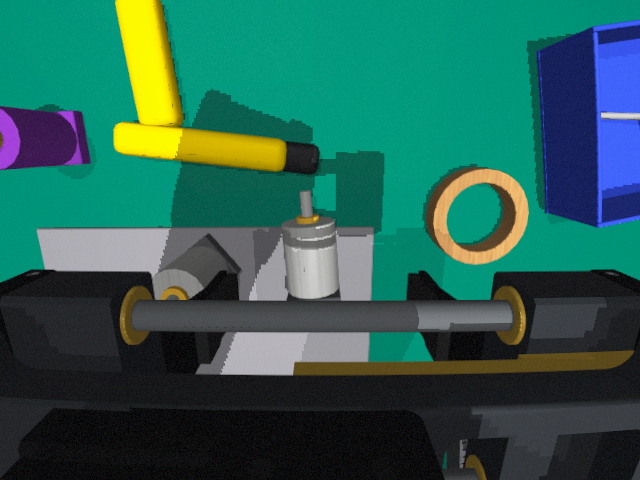

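Call:
move_arm([
  [0.001,0.003,0.03,0],
  [0.001,0.003,0.06,0],
  [0.001,0.003,0.085,0],
  [0.001,0.003,0.105,0],
  [0.001,0.003,0.12,0],
  [0.001,0.003,0.13,0],
  [0.001,0.003,0.136,0],
  [0.001,0.003,0.14,0],
  [0.001,0.003,0.14,0],
])

```text
time: 69.1
ee_pos: [0.7362, -0.1191, 0.0232]
eef_rot: [1.0, -0.0, 0.0, 0.0]
ft_force: [0.4, -0.2, 0.6]
width: 0.0871
```

Call:
move_arm([
  [0,0,0,0],
  [0,0,0,0],
  [0,0,0,0],
  [0,0,0,0],
  [0,0,0,0],
  [0,0,0,0],
  [0,0,0,0],
  [0,0,0,0],
  [0,0,0,0],
  [0,0,0,0],
], claw=-1, newtons=6)

```text
time: 70.1
ee_pos: [0.7365, -0.1185, 0.0234]
eef_rot: [1.0, 0.0, 0.0, -0.0]
ft_force: [2.5, 4.9, 3.3]
width: 0.0487
```

```bash
python3 -c "
from h import *
go(.735,-.116,.02,-90);snap('wrist','w29');snap('side','s29');crop('s29',290,180,440,310,4,'s29c')"
```

```text
t 70.1 p [ 0.7365 -0.1185  0.0234] az -89.99 j7 -1.17 F [2.5 4.9 3.3] w 0.0487
shift [-0.0015 -0.0025  0.0034] roll 0.0 or 0.0
```

View pics/w29.png

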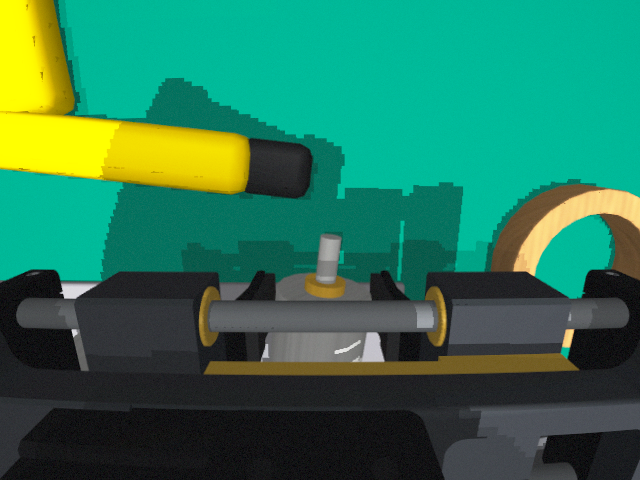

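View pics/s29c.png

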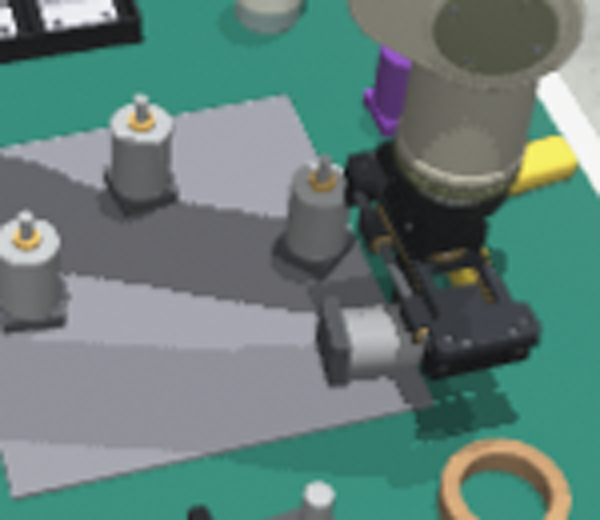

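Gripped; motor_d untouched. Lift.

Call:
move_arm([
  [0,0,-0.01,0],
  [0,0,-0.02,0],
  [0,0,-0.03,0],
  [0,0,-0.04,0],
  [0,0,-0.05,0],
  [0,0,-0.058,0],
  [0,0,-0.065,0],
  [0,0,-0.065,0],
  [0,0,-0.065,0],
])

```text
time: 71.1
ee_pos: [0.7359, -0.1189, 0.0877]
eef_rot: [1.0, -0.0, -0.0, -0.0]
ft_force: [-1.8, 0.6, -4.8]
width: 0.0474
```

```bash
python3 sm.py w30 sm30 .08; python3 -c "
from h import *
snap('side','s30');crop('s30',290,180,440,310,4,'s30c')"
```

```text
t 71.1 p [ 0.7359 -0.1189  0.0877] az -90.01 j7 -1.19 F [-1.8  0.6 -4.8] w 0.0474
shift [-0.1579 -0.0364  0.0758] roll 0 or 0.0
```

View pics/sm30.png

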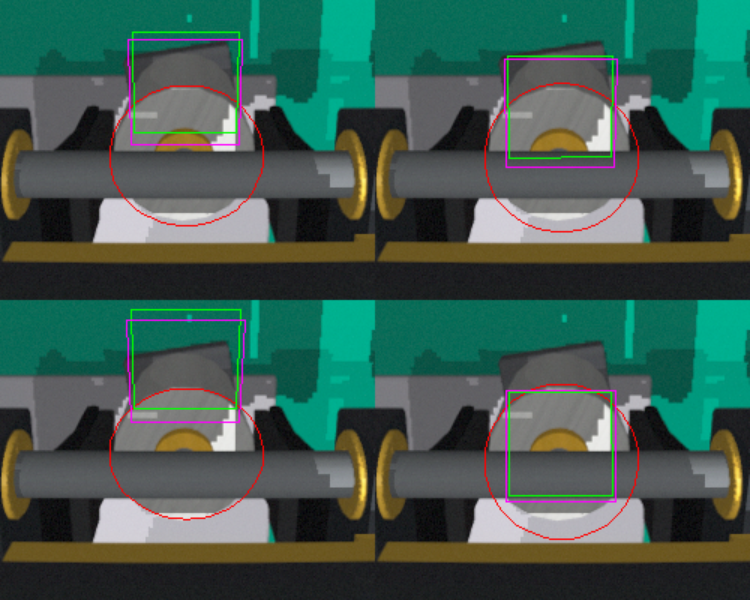

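View pics/s30c.png

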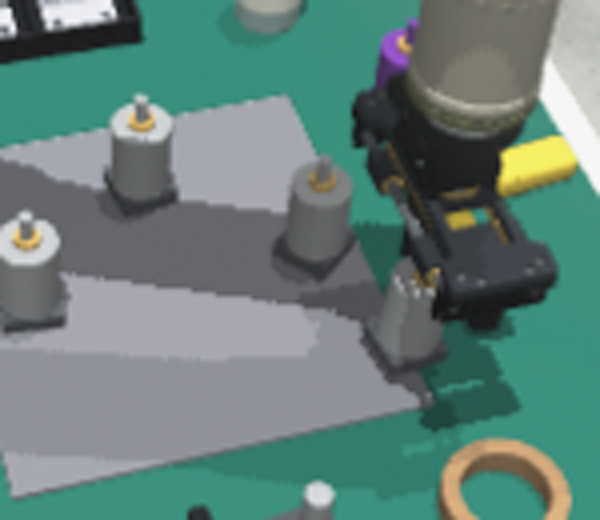

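Hangs near vertical, slightly yawed (fine). I'll carry it back over the pallet, then lower.

Call:
move_arm([
  [-0.006,0,0,0],
  [-0.016,0,0,0],
  [-0.028,0,0,0],
  [-0.042,0,0,0],
  [-0.056,0,0,0],
  [-0.068,0,0,0],
  [-0.078,0,0,0],
  [-0.084,0,0,0],
  [-0.087,0,0,0],
  [-0.087,0,0,0],
  [-0.087,0,0,0],
  [-0.087,0,0,0],
])

```text
time: 72.4
ee_pos: [0.6494, -0.119, 0.0879]
eef_rot: [1.0, -0.0, 0.0, 0.0]
ft_force: [-0.2, -0.5, -4.4]
width: 0.0473
```

```bash
python3 sm.py w31 sm31 .08; python3 -c "
from h import *
snap('side','s31');crop('s31',290,180,440,310,4,'s31c')"
```

```text
t 72.4 p [ 0.6494 -0.119   0.0879] az -90.0 j7 -1.16 F [-0.2 -0.5 -4.4] w 0.0473
shift [-0.0714 -0.0365  0.0759] roll 0 or 0.0
```

View pics/sm31.png

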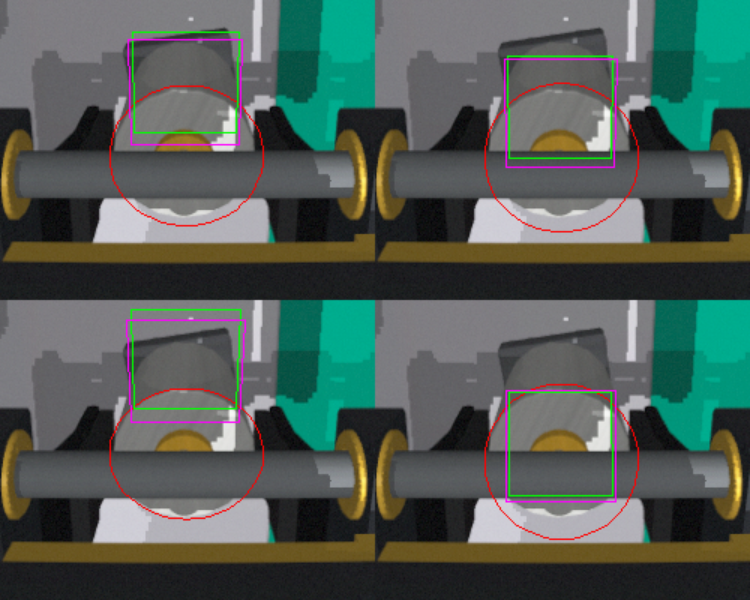

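View pics/s31c.png

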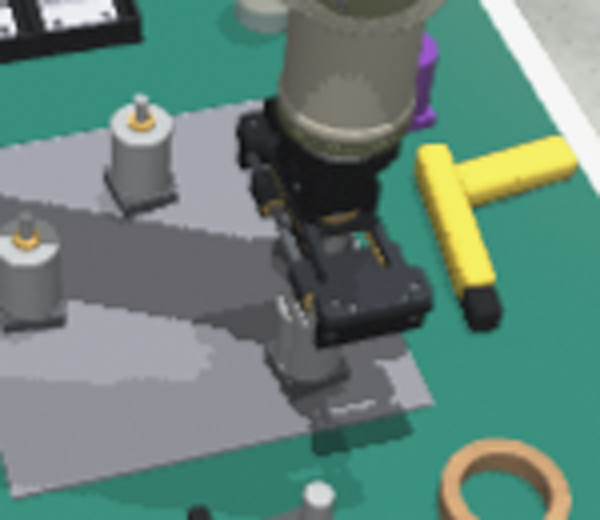

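Call:
move_arm([
  [0,0,0.004,0],
  [0,0,0.008,0],
  [0,0,0.011,0],
  [0,0,0.014,0],
  [0,0,0.016,0],
  [0,0,0.018,0],
  [0,0,0.019,0],
  [0,0,0.02,0],
  [0,0,0.02,0],
])

```text
time: 73.4
ee_pos: [0.6508, -0.1188, 0.0698]
eef_rot: [1.0, 0.0, 0.002, -0.0]
ft_force: [0.0, 1.0, 7.2]
width: 0.0477
```

Call:
move_arm([
  [0,0,0.001,0],
  [0,0,0.002,0],
  [0,0,0.003,0],
  [0,0,0.003,0],
])

```text
time: 73.8
ee_pos: [0.6509, -0.1188, 0.0669]
eef_rot: [1.0, 0.0, 0.002, -0.0]
ft_force: [1.4, 1.4, 7.2]
width: 0.0476
```

Contact, pressing about 7 N. Unload and release.

Call:
move_arm([
  [0,0,-0.001,0],
  [0,0,-0.001,0],
])

```text
time: 74.0
ee_pos: [0.6504, -0.1188, 0.067]
eef_rot: [1.0, 0.0, 0.001, -0.0]
ft_force: [3.3, 0.5, 5.5]
width: 0.0481
```

Call:
move_arm([
  [0,0,0,0],
  [0,0,0,0],
  [0,0,0,0],
  [0,0,0,0],
  [0,0,0,0],
  [0,0,0,0],
], claw=0.5)

```text
time: 74.6
ee_pos: [0.6489, -0.1191, 0.0659]
eef_rot: [1.0, -0.0, -0.0, -0.0]
ft_force: [-0.2, 0.4, 0.6]
width: 0.0652
```

```bash
python3 sm.py w32 sm32
```

```text
t 74.6 p [ 0.6489 -0.1191  0.0659] az -90.02 j7 -1.15 F [-0.2  0.4  0.6] w 0.0652
shift [-0.0709 -0.0365  0.0539] roll 0 or 0.0
```

View pics/sm32.png

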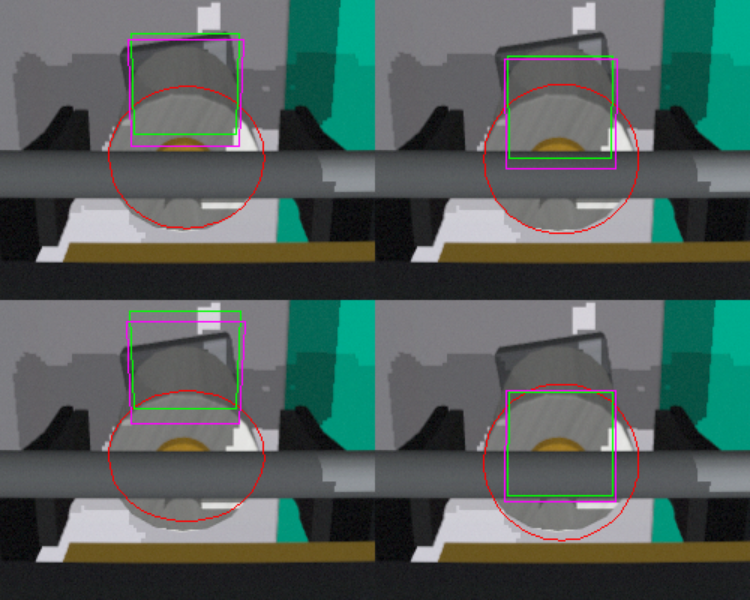

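Call:
move_arm([
  [0,0,-0.01,0],
  [0,0,-0.03,0],
  [0,0,-0.06,0],
  [0,0,-0.1,0],
  [0,0,-0.14,0],
  [0,0,-0.18,0],
  [-0.03,0.04,-0.18,0],
  [-0.06,0.08,-0.18,0],
  [-0.09,0.12,-0.18,0],
  [-0.12,0.16,-0.18,0],
  [-0.15,0.2,-0.18,0],
  [-0.18,0.24,-0.18,0],
  [-0.2,0.27,-0.18,0],
  [-0.2,0.27,-0.18,0],
  [-0.2,0.27,-0.18,0],
  [-0.2,0.27,-0.18,0],
])

```text
time: 76.25
ee_pos: [0.4501, -0.3879, 0.2462]
eef_rot: [1.0, 0.001, 0.0, -0.0]
ft_force: [-0.1, -0.1, -0.4]
width: 0.0655
```

```bash
python3 -c "
from h import *
snap('side','s33');crop('s33',230,150,410,310,4,'s33c');snap('top','t33');crop('t33',160,130,400,310,3,'t33c');go(.4,-.4,.2)"
```

```text
t 76.3 p [ 0.4502 -0.3877  0.246 ] az -89.87 j7 -0.71 F [-0.6  0.6 -0.6] w 0.065
shift [-0.0502  0.0122  0.046 ] roll 0 or 0.0
```

View pics/s33.png

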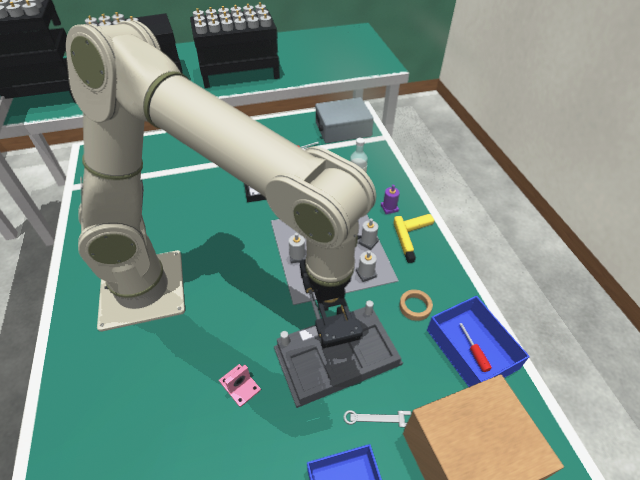

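View pics/s33c.png

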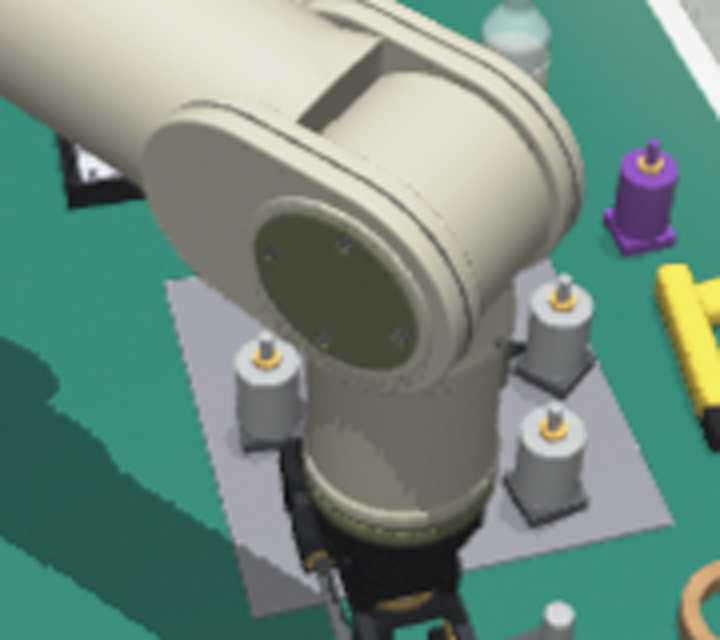

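View pics/t33c.png

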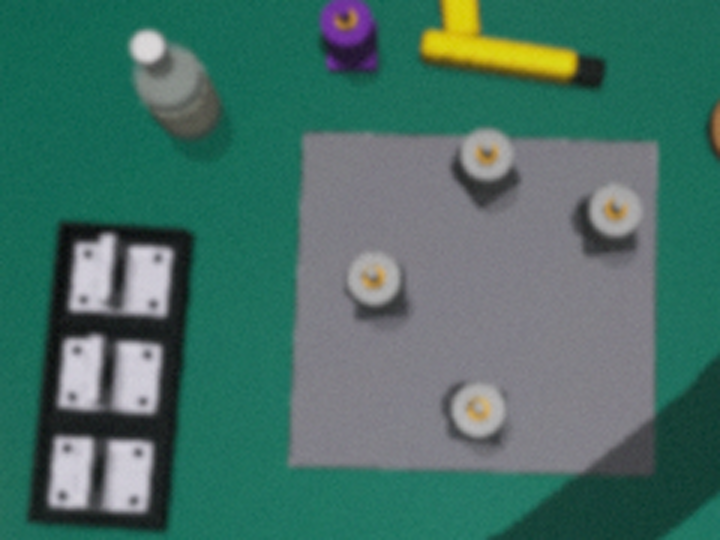

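```bash
python3 -c "
from h import *
f=load('t33')
for n,c in {'b1':(160+145/3,130+280/3),'b2':(160+137/3,130+378/3),'b3':(160+128/3,130+475/3)}.items():
  u,v=np.meshgrid(np.arange(c[0]-3,c[0]+4),np.arange(c[1]-7,c[1]+8));print(n,np.median(world(f,u.ravel(),v.ravel()),0).round(4))
for n,c in {'d':(487,155),'m2':(615,212),'m1':(375,280),'m3':(478,410)}.items():
  u,v=np.meshgrid(np.arange(c[0]/3+153,c[0]/3+167),np.arange(c[1]/3+123,c[1]/3+137));W=world(f,u.ravel(),v.ravel());W=W[(W[:,2]>.075)&(W[:,2]<.095)];A=np.c_[W[:,:2],np.ones(len(W))];k=np.linalg.lstsq(A,W[:,2],rcond=None)[0];print(n,len(W),np.median(W,0).round(4),'slope',k[:2].round(3))
for t in ('side0','s27'):
  f=load(t);u,v=np.meshgrid(np.arange(325,355),np.arange(295,330));W=world(f,u.ravel(),v.ravel());m=(W[:,2]>.095)&(W[:,2]<.115);print('tab',m.sum(),W[m].mean(0))
"
```

```text
b1 [0.5812 0.3124 0.0141]
b2 [0.4888 0.314  0.0131]
b3 [0.3989 0.3171 0.0131]
d 175 [ 0.6927 -0.0022  0.0851] slope [ 0.005 -0.013]
m2 176 [ 0.6442 -0.1181  0.0854] slope [0.012 0.009]
m1 174 [0.5752 0.0917 0.0848] slope [-0.012 -0.021]
m3 178 [ 0.4627 -0.0009  0.0854] slope [ 0.014 -0.015]
tab 69 [ 0.51593228 -0.28286383  0.10362861]
tab 69 [ 0.51610353 -0.28314651  0.1039316 ]
```

All checks agree: bracket base plates at 13–14 mm, can tops level at 84–85 mm, gauge tab at home, gripper clear. Handing in.

```bash
python3 -c "
from h import *
print(r.close_job())
snap('top','t34');print(read_state()['time'])"
```

```text
the job is handed in; nothing more can be done
None
the job is handed in; nothing more can be done
```

The job is handed in at about 76 s of robot time. All three brackets are in the tray, the gauge has been checked and is home, and all four motors stand on the pallet. No verdict was reported, and I couldn't take a picture after handing in.

- **Brackets:** I lifted all three out of the die and set them down flat, one to each tray pocket. The last check read their base plates at 13–14 mm, against an expected 13 mm.
- **Gauge:** I pulled it to the mark (about 44 mm travel by TCP position, 8.5 N), held it about 1.3 s and guided it back. Its tab matched the start position within 1 mm about 9 s before hand-in; in the last side picture the arm hid it.
- **Motors:** The right one took three goes. It fell back on the first try because I pressed it down while it still leaned. It stood on the second, was then found fallen again (apparently the announced knock), and I stood it up once more. The left and near ones stood on the first try.
- **Motor check:** At the end the can tops of all four, including motor_d, read 85 mm with slopes under 0.025 rad, and all are on the pallet.
- **Disagreement:** My first tray position from the top view was 5–9 mm off in y from the wrist view. I corrected it from the depth data before setting down the first bracket.
- **Other things:** The bottle, screwdriver, tape, wrench, glue gun and the two look-alikes were never touched and look unmoved in the pictures; I did not measure them.

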